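# Line up the sample jars by height on the rack

### The arm

A 6-joint arm with a two-finger parallel gripper is mounted at the origin on the work surface. World frame = base frame: x ahead of the robot, y to its left, z up, the work surface at z = 0. Lengths are in m, angles in rad, forces in N, time in s.
With the tool pointing down it reaches from about 0.325 to 0.775 m from the base axis. Payload 5.5 kg.
Tool frame: the origin (TCP) lies on the centre line of the jaws, within the pads' length; the fingertips stand 14 mm ahead of it and the grasp point (between the pads) lies 5 mm behind it; z points along the fingers, y is the direction in which the jaws open and shut (so a half turn about z gives the same grasp; the last joint's range is limited). The gripper opens to 85 mm and grips with 20 to 120 N. Pads are 22 mm wide; open, the fingers measure 114 mm over their backs; the gripper's body (76 mm by 85 mm) begins 54 mm behind the grasp point. The pads swing forward as they close: fully open they stand 13 mm farther back than shut.
Start: joints at [1.064, 0.091, 1.231, -0, 1.82, -0.057], TCP at [0.261, 0.54, 0.245] pointing down, gripper open.
Joint ranges: [-2.87, 2.87], [-0.86, 2.18], [0.17, 2.46], [-1.51, 4.65], [0.06, 2.69], [-2.65, 2.65]. Speed limits (rad/s): [2.57, 2.57, 3.01, 3.14, 3.14, 3.14].

### API

Orientations are given as a unit quaternion [w, x, y, z].
In Python, from station import ctrl gives the robot as it stands.
- The arm moves only by the tool servo_tool, never from a script. Its argument "targets" is a list of rows, each an object with "linear": the shift along the tool's x, y, z as a fraction of full scale, a list of three; "yaw": the turn about the tool's z as a fraction of full scale. In form: [{"linear": [dx, dy, dz], "yaw": yaw}, ...]. A call has exactly 10 rows; each row shifts and turns the commanded pose from where the row before left it, along the tool's axes as they then stand; what a row does not reach is not made up. Full scale, the value 1, is 0.02 m for a shift and 0.5 rad for a turn. A row lasts 1/10 s, in which the tool goes at most 50 mm and 8.59 degrees, less where a joint would pass 70% of its speed; a pose out of reach is approached as far as the arm can. A call with a number of a shift or a turn outside -1 to 1 is refused whole. A call with a gripper value outside its range is refused whole. "hand" is the finger opening in mm, from 0 to 85.4, set as the call begins (left out, the last holds). The fingers move at their own pace and stop on an object; "grip_force" is the grip in N (left out, the last holds). Time passes only in rows, so rows that do not move let the fingers close, or fill a call up. It gives the time, the measured TCP pose, the force and the opening at its end, in the units of the state.
- ctrl.observe(): the state, without advancing time (a new reading comes with each control period).
- ctrl.camera(name): name is "side" or "top"; returns (picture, depth): 480x640x3 uint8, blue, green, red; 480x640 float32, m along the optical axis (not along the pixel's ray), 0 where there is no reading.
- ctrl.camera_params(name): a dict with "K" (3x3 intrinsics, pixels), "k1" (the pictures are not rectified: a ray, as slopes to the right and down, at radius r is drawn at 1 + k1 r^2 times it, then the intrinsics apply), "cam_to_world" (4x4, takes a point from camera to world coordinates). Camera axes: x right, y up, looking along -z (the intrinsics and any distortion apply to the point x, -y, -z); pixel columns grow to the right and rows downward; lengths in m; the calibration is good to about 2 mm. A picture is of the moment at which its call begins. camera_params takes no time and is no camera call.
- ctrl.job_done(): hands the job in, once; it reports no verdict.
The state is a dict: "t": time; "joints": joint angles; "joint_vel": joint speeds; "tau": joint torques, N m; "eef_pos": TCP position; "orientation": TCP orientation; "force": force on the tool from outside, world axes, zero at the start; "wrist_torque": the same for the moment, N m; "width": finger opening in m.
Only numpy, scipy, OpenCV 4.12 (cv2) and the standard library are available. Lean on these libraries where they do the work, as an engineer would, in place of code of your own. Each camera call takes 0.05 s, during which the arm holds its last target.

### The job

Set out the four amber sample jars on the rack in order of height, each standing upright in the middle of its own round mark: the tallest on the mark next to the upright post, then shorter and shorter towards the other end. Two of them are already on the rack but bunched together in the middle, so spread them to their own marks and fit the others in beside and between them. Leave the glass beaker where it stands.

Things in the scene. Friction and masses are not known exactly. Their poses are not given: they have to be found in the camera images.
- jar_xl_center (a point): the tallest and widest of the four sample jars: a plain upright cylinder of amber glass with a white paper band and a black lid of the same diameter, 58 mm in diameter, 90 mm tall, about 240 g; starts on the bench in front of the rack. The point is its centre, 45 mm above its underside; z is up along the jar.
- jar_l_center (a point): the second tallest of the four sample jars: a plain upright cylinder of amber glass with a white paper band and a black lid of the same diameter, 50 mm in diameter, 76 mm tall, about 160 g; starts on the rack, close beside jar_s. The point is its centre, 38 mm above its underside; z is up along the jar.
- jar_m_center (a point): the second shortest of the four sample jars: a plain upright cylinder of amber glass with a white paper band and a black lid of the same diameter, 42 mm in diameter, 64 mm tall, about 100 g; starts on the bench in front of the rack. The point is its centre, 32 mm above its underside; z is up along the jar.
- jar_s_center (a point): the smallest and shortest of the four sample jars: a plain upright cylinder of amber glass with a white paper band and a black lid of the same diameter, 34 mm in diameter, 52 mm tall, about 60 g; starts on the rack, close beside jar_l. The point is its centre, 26 mm above its underside; z is up along the jar.
- mark_a: one of four equal round white marks with black rims (68 mm across, flat) in a straight row on the rack, a low grey board 100 mm deep, 440 mm long and 12 mm thick that is fixed to the bench. Marks a, b, c, d follow one another in that order, 84 mm apart. Mark a is at one end of the row. Origin at the mark's centre on the rack's top surface, 12 mm above the bench; its y axis runs along the row from a towards d, its x axis across the rack, away from the robot.
- mark_b: one of four equal round white marks with black rims (68 mm across, flat) in a straight row on the rack, a low grey board 100 mm deep, 440 mm long and 12 mm thick that is fixed to the bench. Marks a, b, c, d follow one another in that order, 84 mm apart. Origin at the mark's centre on the rack's top surface, 12 mm above the bench; its y axis runs along the row from a towards d, its x axis across the rack, away from the robot.
- mark_c: one of four equal round white marks with black rims (68 mm across, flat) in a straight row on the rack, a low grey board 100 mm deep, 440 mm long and 12 mm thick that is fixed to the bench. Marks a, b, c, d follow one another in that order, 84 mm apart. Origin at the mark's centre on the rack's top surface, 12 mm above the bench; its y axis runs along the row from a towards d, its x axis across the rack, away from the robot.
- mark_d: one of four equal round white marks with black rims (68 mm across, flat) in a straight row on the rack, a low grey board 100 mm deep, 440 mm long and 12 mm thick that is fixed to the bench. Marks a, b, c, d follow one another in that order, 84 mm apart. Mark d is at the other end of the row. Origin at the mark's centre on the rack's top surface, 12 mm above the bench; its y axis runs along the row from a towards d, its x axis across the rack, away from the robot.
- post: fixed upright steel post, 12 mm in diameter, with a black ball on top 90 mm above the rack, standing on one end of the rack in line with the marks, 74 mm beyond the last mark; it may be at the end of mark a or of mark d. The other end has only a flat steel button 6 mm high. Origin at the post's foot, on the rack's top surface; z is up.
- beaker: open glass beaker, 60 mm across, 70 mm tall, standing on the bench between the two jars that are off the rack; to be left alone. Origin at the centre of its underside; z is up.

How it is judged:
By the outcome, as a careful person would: the job done as asked, in the order asked, and still so for the second after the job is handed in, with the robot touching nothing.
It also fails if it takes over 102 s, if anything falls off the work surface, if the arm or the gripper's body presses on something with over 40 N, if the wrist force passes 120 N, or if a joint passes its speed limit or range.

## Working session

There is one attempt and no reset: what is moved stays moved. The work goes in short steps, Python scripts to look and compute and a tool call to move; the robot and the scene stay as the last step left them, time stands still between calls to the robot, and variables do not carry over. Pictures are saved under pics/ and viewed, and the job is handed in when it is done.

Besides the shell and the picture viewer there is one more tool, called after "Call:" in YAML: its name, and indented under it one key for each argument. servo_tool: Moves the arm, as the interface text tells. Shift numbers are shares of 0.02 m and turn numbers shares of 0.5 rad, none past 1 either way. Its arguments: {"type":"object","properties":{"targets":{"type":"array","items":{"type":"object","properties":{"linear":{"type":"array","items":{"type":"number"}},"yaw":{"type":"number"}}}},"hand":{"type":"number"},"grip_force":{"type":"number"}},"required":["targets"]}

```bash
ls; mkdir -p pics; cat > t.py <<'E'
E
python3 - <<'E'
from station import ctrl
import cv2,numpy as np
print(ctrl.observe())
for n in("top","side"):
    p,d=ctrl.camera(n); cv2.imwrite(f"pics/{n}0.png",p); np.save(f"pics/{n}0.npy",d)
    print(n,ctrl.camera_params(n), (d>0).mean())
E
```

```text
pics
{'t': 0.0, 'joints': array([ 1.06426515e+00,  9.19050263e-02,  1.23192894e+00,  1.14536000e-05,
        1.81975031e+00, -5.66588914e-02]), 'joint_vel': array([-3.15305863e-04, -5.74322227e-05,  8.71383232e-04,  1.17546442e-03,
       -1.69890786e-03, -7.83264270e-04]), 'tau': array([-1.53222467e-03, -4.58709955e+01, -4.18036938e+01, -6.16847024e-05,
        1.09722980e-02,  2.23165358e-05]), 'eef_pos': array([0.26076623, 0.54009646, 0.24409886]), 'orientation': array([-2.82057178e-04,  2.23042632e-01,  9.74808183e-01, -9.55046854e-04]), 'force': array([-0.97418702, -0.29173149,  0.72288422]), 'wrist_torque': array([ 0.00136903, -0.01548957, -0.03442564]), 'width': 0.08556382293314237}
top {'K': array([[522.57585593,   0.        , 313.87779546],
       [  0.        , 522.57585593, 247.20297248],
       [  0.        ,   0.        ,   1.        ]]), 'k1': 0.036384134305194236, 'cam_to_world': array([[-2.57070992e-02,  9.84408983e-01, -1.74006033e-01,
         4.00463413e-01],
       [-9.99669267e-01, -2.51913628e-02,  5.17219548e-03,
         1.97276261e-02],
       [ 7.08106594e-04,  1.74081445e-01,  9.84731003e-01,
         8.01359969e-01],
       [ 0.00000000e+00,  0.00000000e+00,  0.00000000e+00,
         1.00000000e+00]])} 0.9959016927083333
side {'K': array([[497.58416083,   0.        , 318.75710229],
       [  0.        , 497.58416083, 239.09035881],
       [  0.        ,   0.        ,   1.        ]]), 'k1': -0.028601263157743795, 'cam_to_world': array([[ 0.82225988,  0.3405964 , -0.45594164,  0.13145935],
       [-0.56879515,  0.4650858 , -0.67835631, -0.58594215],
       [-0.01899373,  0.81712257,  0.57615097,  0.55123846],
       [ 0.        ,  0.        ,  0.        ,  1.        ]])} 0.9959928385416666
```

View pics/top0.png

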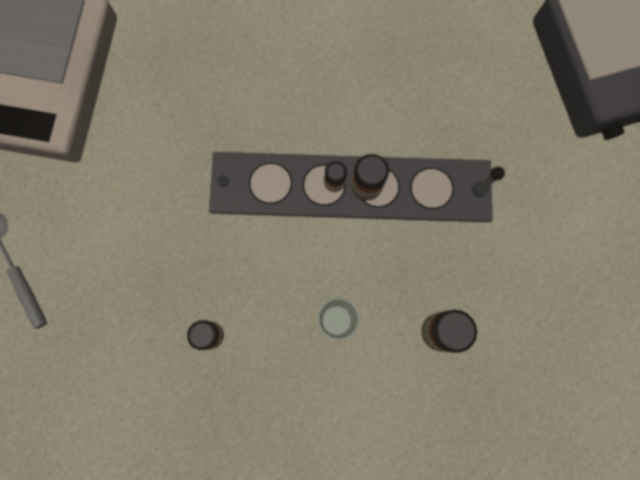

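View pics/side0.png

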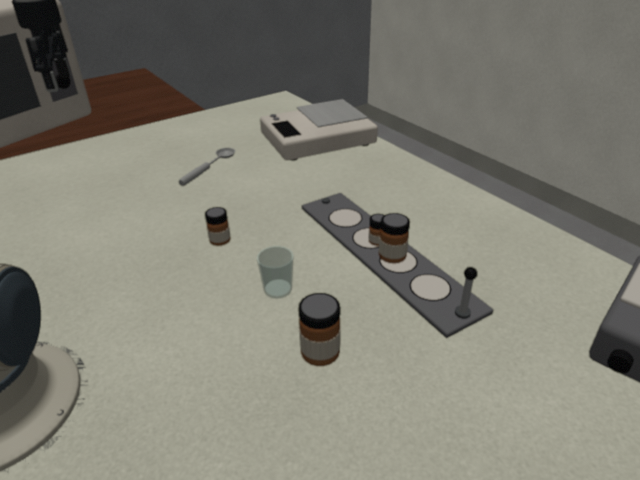

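The top view shows the post at the right end (-y) at about (480,188). The marks run from a (432,188) through b and c to d (270,183). The rack jars are S (335,170) and L (371,172), M's lid is at (202,334), XL's at (455,330), and the beaker is at (338,319).

```bash
cat > h.py <<'E'
import numpy as np,cv2
from station import ctrl
def prm(n):
    c=ctrl.camera_params(n); return c["K"],c["k1"],np.array(c["cam_to_world"])
def rays(n,px):
    K,k1,T=prm(n); px=np.asarray(px,float).reshape(-1,2)
    d=np.stack([(px[:,0]-K[0,2])/K[0,0],(px[:,1]-K[1,2])/K[1,1]],1)
    u=d.copy()
    for _ in range(10): u=d/(1+k1*(u**2).sum(1,keepdims=True))
    v=np.stack([u[:,0],-u[:,1],-np.ones(len(u))],1)
    return T[:3,3],v@T[:3,:3].T
def onplane(n,px,z):
    o,v=rays(n,px); s=(z-o[2])/v[:,2]; return o+v*s[:,None]
def cloud(n,D):
    yy,xx=np.mgrid[0:480,0:640]; o,v=rays(n,np.stack([xx.ravel(),yy.ravel()],1))
    return (o+v*D.reshape(-1,1)).reshape(480,640,3)
def proj(n,P):
    K,k1,T=prm(n); p=(np.atleast_2d(P)-T[:3,3])@T[:3,:3]
    u=np.stack([p[:,0]/-p[:,2],-p[:,1]/-p[:,2]],1); u=u*(1+k1*(u**2).sum(1,keepdims=True))
    return np.stack([u[:,0]*K[0,0]+K[0,2],u[:,1]*K[1,1]+K[1,2]],1)
def marks(n,img):
    hsv=cv2.cvtColor(img,cv2.COLOR_BGR2HSV)
    return hsv
def lid(n,img,D,xy,z,r,rng=.03):
    # top-of-lid: depth points near height z near xy
    C=cloud(n,D); m=(np.abs(C[...,2]-z)<.008)&(np.hypot(C[...,0]-xy[0],C[...,1]-xy[1])<rng+r)&(img.max(2)<110)
    m=m.astype(np.uint8); k,l,st,ce=cv2.connectedComponentsWithStats(m)
    if k<2: return None
    i=1+np.argmax(st[1:,4]); c=max(cv2.findContours((l==i).astype(np.uint8),cv2.RETR_EXTERNAL,cv2.CHAIN_APPROX_NONE)[0],key=len)
    P=onplane(n,c[:,0],z)
    (cx,cy),R=cv2.minEnclosingCircle((P[:,:2]*1000).astype(np.float32))
    yy,xx=np.nonzero(l==i); Q=onplane(n,np.stack([xx,yy],1),z)
    return dict(mean=Q[:,:2].mean(0).round(4),circ=(round(cx/1000,4),round(cy/1000,4)),R=round(R,1),n=st[i,4],zmed=round(float(np.median(C[...,2][l==i])),4))
E
python3 - <<'E'
from h import *
for n in("top","side"):
    img=cv2.imread(f"pics/{n}0.png");D=np.load(f"pics/{n}0.npy")
    hsv=cv2.cvtColor(img,cv2.COLOR_BGR2HSV); C=cloud(n,D)
    m=((abs(C[...,2]-.012)<.01)&(img.max(2)>115)&(C[...,0]>.45)&(C[...,0]<.65)&(abs(C[...,1])<.25))
    # pinkish white: red-blue vs bench
    if n=="top": print(img[188,432],img[120,300],img[335,202])
    dk=((img.max(2)<90)&(abs(C[...,2]-.012)<.012)).astype(np.uint8)
    cs=cv2.findContours(dk,cv2.RETR_CCOMP,cv2.CHAIN_APPROX_NONE)
    for c,h in zip(cs[0],cs[1][0]):
        if h[3]>=0 and cv2.contourArea(c)>300:
            mm=np.zeros(dk.shape,np.uint8);cv2.drawContours(mm,[c],-1,1,-1);yy,xx=np.nonzero(mm)
            P=onplane(n,np.stack([xx,yy],1),.012)[:,:2]
            p=onplane(n,c[:,0],.012)[:,:2]; cc,R=cv2.minEnclosingCircle((p*1000).astype(np.float32))
            print(n,"hole",c[:,0].mean(0).round(0),P.mean(0).round(4),np.round(cc,1),round(R,1),len(yy))
E
```

```text
[123 135 148] [111 130 136] [77 77 81]
top hole [431. 188.] [ 0.6296 -0.1705] [ 629.7 -171. ] 33.4 1356
top hole [270. 183.] [0.6443 0.0816] [644.4  81.4] 33.3 1355
top hole [326. 182.] [ 0.6425 -0.0055] [643.9  -7.7] 39.5 1521
side hole [430. 287.] [ 0.6288 -0.1711] [ 629.  -170.2] 34.9 887
side hole [345. 217.] [0.6439 0.0807] [641.6  82.3] 39.0 537
```

```bash
python3 - <<'E'
from h import *
for n in("top","side"):
    img=cv2.imread(f"pics/{n}0.png");D=np.load(f"pics/{n}0.npy")
    for nm,px,z,r in(("XL",(455,330),.09,.029),("M",(202,334),.064,.021),("L",(371,172),.088,.025),("S",(335,170),.064,.017)):
        g=onplane("top",[px],z)[0,:2]
        print(n,nm,g.round(3),lid(n,img,D,g,z,r,.012))
E
```

```text
top XL [ 0.409 -0.17 ] {'mean': array([ 0.4078, -0.17  ]), 'circ': (0.4078, -0.1699), 'R': 29.5, 'n': np.int32(1495), 'zmed': 0.0912}
top M [0.412 0.174] {'mean': array([0.4116, 0.1745]), 'circ': (0.4116, 0.1746), 'R': 21.2, 'n': np.int32(727), 'zmed': 0.0653}
top L [ 0.633 -0.068] {'mean': array([ 0.6344, -0.0677]), 'circ': (0.6343, -0.0678), 'R': 25.6, 'n': np.int32(956), 'zmed': 0.0888}
top S [ 0.645 -0.018] {'mean': array([ 0.6412, -0.0179]), 'circ': (0.6414, -0.0174), 'R': 18.0, 'n': np.int32(421), 'zmed': 0.0647}
side XL [ 0.409 -0.17 ] {'mean': array([ 0.4043, -0.1761]), 'circ': (0.4049, -0.1759), 'R': 31.9, 'n': np.int32(1096), 'zmed': 0.0893}
side M [0.412 0.174] {'mean': array([0.4086, 0.1669]), 'circ': (0.4089, 0.1675), 'R': 25.7, 'n': np.int32(266), 'zmed': 0.0629}
side L [ 0.633 -0.068] {'mean': array([ 0.63  , -0.0756]), 'circ': (0.6304, -0.076), 'R': 29.7, 'n': np.int32(458), 'zmed': 0.0869}
side S [ 0.645 -0.018] {'mean': array([ 0.6342, -0.0215]), 'circ': (0.6373, -0.0258), 'R': 20.9, 'n': np.int32(135), 'zmed': 0.0628}
```

Call:
servo_tool:
  targets:
    - {"linear": [0, 0, 0], "yaw": 0.236}
    - {"linear": [0, 0, 0], "yaw": 0.236}
    - {"linear": [0, 0, 0], "yaw": 0.236}
    - {"linear": [0, 0, 0], "yaw": 0.236}
    - {"linear": [0, 0, 0], "yaw": 0.236}
    - {"linear": [0, 0, 0], "yaw": 0.236}
    - {"linear": [0, 0, 0], "yaw": 0.236}
    - {"linear": [0, 0, 0], "yaw": 0.236}
    - {"linear": [0, 0, 0], "yaw": 0.236}
    - {"linear": [0, 0, 0], "yaw": 0.236}
  hand: 85
  grip_force: 30

```text
t: 1.1
eef_pos: [0.2608, 0.5402, 0.2446]
orientation: [0.0, 0.729, 0.684, -0.001]
force: [0.4, -0.5, -0.3]
width: 0.0851
```

Call:
servo_tool:
  targets:
    - {"linear": [-0.97, 0.68, 0], "yaw": 0}
    - {"linear": [-0.97, 0.68, 0], "yaw": 0}
    - {"linear": [-0.97, 0.68, 0], "yaw": 0}
    - {"linear": [-0.97, 0.68, 0], "yaw": 0}
    - {"linear": [-0.97, 0.68, 0], "yaw": 0}
    - {"linear": [-0.97, 0.68, 0], "yaw": 0}
    - {"linear": [-0.97, 0.68, 0], "yaw": 0}
    - {"linear": [-0.97, 0.68, 0], "yaw": 0}
    - {"linear": [-0.97, 0.68, 0], "yaw": 0}
    - {"linear": [-0.97, 0.68, 0], "yaw": 0}

```text
t: 2.1
eef_pos: [0.3855, 0.3377, 0.2447]
orientation: [-0.0, 0.728, 0.686, -0.0]
force: [-0.1, 0.2, -0.7]
width: 0.085
```

Call:
servo_tool:
  targets:
    - {"linear": [-0.97, 0.68, 0], "yaw": 0}
    - {"linear": [-0.97, 0.68, 0], "yaw": 0}
    - {"linear": [-0.97, 0.68, 0], "yaw": 0}
    - {"linear": [-0.97, 0.68, 0], "yaw": 0}
    - {"linear": [-0.97, 0.68, 0], "yaw": 0}
    - {"linear": [-0.97, 0.68, 0], "yaw": 0}
    - {"linear": [-0.97, 0.68, 0], "yaw": 0}
    - {"linear": [-0.97, 0.68, 0], "yaw": 0}
    - {"linear": [-0.97, 0.68, 0], "yaw": 0}
    - {"linear": [-0.97, 0.68, 0], "yaw": 0}

```text
t: 3.1
eef_pos: [0.5098, 0.136, 0.2448]
orientation: [-0.0, 0.728, 0.686, -0.0]
force: [0.0, 0.6, 0.4]
width: 0.0852
```

Call:
servo_tool:
  targets:
    - {"linear": [-0.98, 0.68, 0], "yaw": 0}
    - {"linear": [-0.98, 0.68, 0], "yaw": 0}
    - {"linear": [-0.98, 0.68, 0], "yaw": 0}
    - {"linear": [-0.98, 0.68, 0], "yaw": 0}
    - {"linear": [-0.98, 0.68, 0], "yaw": 0}
    - {"linear": [-0.98, 0.68, 0], "yaw": 0}
    - {"linear": [-0.98, 0.68, 0], "yaw": 0}
    - {"linear": [-0.98, 0.68, 0], "yaw": 0}
    - {"linear": [-0.98, 0.68, 0], "yaw": 0}
    - {"linear": [0, 0, 0], "yaw": 0}

```text
t: 4.1
eef_pos: [0.6219, -0.0488, 0.2437]
orientation: [-0.0, 0.729, 0.685, -0.001]
force: [-0.2, 0.5, -0.9]
width: 0.0849
```

```bash
cat > go.py <<'E'
import sys,numpy as np
from station import ctrl
# usage: go.py x y z -> tool-frame shift in full-scale units
s=ctrl.observe(); w,x,y,z=s["orientation"]
from scipy.spatial.transform import Rotation as R
M=R.from_quat([x,y,z,w]).as_matrix()
d=np.array(list(map(float,sys.argv[1:4])))-s["eef_pos"]
ty=M[:,1]; print("t",round(s["t"],2),"pos",s["eef_pos"].round(4),"F",s["force"].round(1),"w",round(s["width"],4))
print("units",(M.T@d/.02).round(3),"tool y ang",round(float(np.arctan2(ty[1],ty[0])),4),"tilt",M[:2,2].round(4))
E
python3 go.py .6344 -.0678 .057
```

```text
t 4.1 pos [ 0.6219 -0.0488  0.2437] F [-0.2  0.5 -0.9] w 0.0849
units [-0.904  0.704  9.332] tool y ang -0.0619 tilt [-0.0021 -0.0006]
```

Call:
servo_tool:
  targets:
    - {"linear": [-0.9, 0.7, 0], "yaw": 0}
    - {"linear": [0, 0, 0.9], "yaw": 0}
    - {"linear": [0, 0, 0.9], "yaw": 0}
    - {"linear": [0, 0, 0.9], "yaw": 0}
    - {"linear": [0, 0, 0.9], "yaw": 0}
    - {"linear": [0, 0, 0.9], "yaw": 0}
    - {"linear": [0, 0, 0.7], "yaw": 0}
    - {"linear": [0, 0, 0.5], "yaw": 0}
    - {"linear": [0, 0, 0.3], "yaw": 0}
    - {"linear": [0, 0, 0], "yaw": 0}

```text
t: 5.1
eef_pos: [0.6339, -0.0649, 0.1245]
orientation: [-0.001, 0.728, 0.686, -0.0]
force: [-0.6, 1.0, 0.7]
width: 0.0851
```

```bash
python3 go.py .6344 -.0678 .057; python3 - <<'E'
from h import *
p,d=ctrl.camera("side"); cv2.imwrite("pics/side1.png",p)
p,d=ctrl.camera("top"); cv2.imwrite("pics/top1.png",p)
E
```

```text
t 5.1 pos [ 0.6339 -0.0649  0.1245] F [-0.6  1.   0.7] w 0.0851
units [-0.142  0.038  3.374] tool y ang -0.0589 tilt [-0.0013  0.0002]
```

View pics/side1.png

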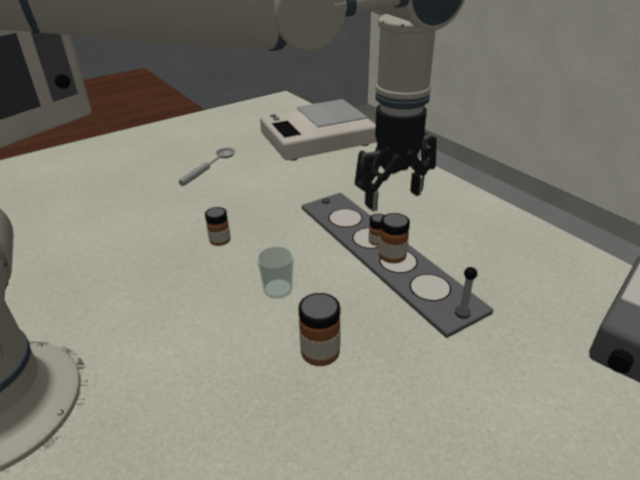

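View pics/top1.png

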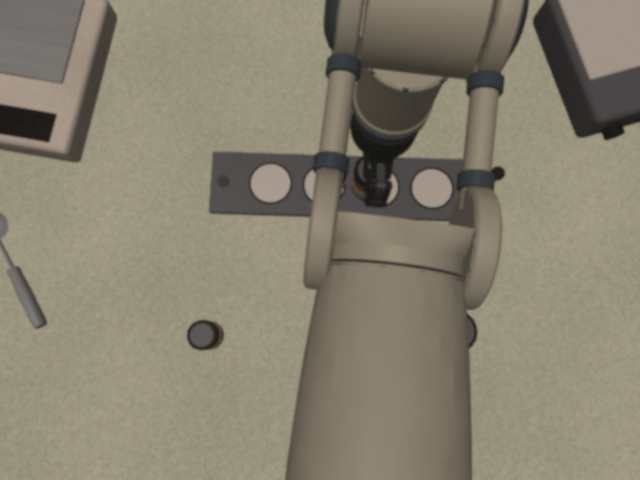

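The open fingers straddle L: the tips are at (372,200) and (417,190) in the side view, above the lid at (395,222). Now I'll lower onto it.

Call:
servo_tool:
  targets:
    - {"linear": [-0.14, 0, 0.2], "yaw": 0}
    - {"linear": [0, 0, 0.5], "yaw": 0}
    - {"linear": [0, 0, 0.5], "yaw": 0}
    - {"linear": [0, 0, 0.5], "yaw": 0}
    - {"linear": [0, 0, 0.5], "yaw": 0}
    - {"linear": [0, 0, 0.5], "yaw": 0}
    - {"linear": [0, 0, 0.4], "yaw": 0}
    - {"linear": [0, 0, 0.2], "yaw": 0}
    - {"linear": [0, 0, 0.07], "yaw": 0}
    - {"linear": [0, 0, 0], "yaw": 0}

```text
t: 6.2
eef_pos: [0.6341, -0.0679, 0.0579]
orientation: [0.0, 0.728, 0.686, 0.0]
force: [-0.3, -0.2, 0.6]
width: 0.0853
```

```bash
for i in 1 2 3; do python3 go.py .6344 -.0678 .057; done; python3 - <<'E'
from h import *
p,d=ctrl.camera("side"); cv2.imwrite("pics/side2.png",cv2.resize(p[120:320,270:520],None,fx=3,fy=3))
E
```

```text
t 6.2 pos [ 0.6341 -0.0679  0.0579] F [-0.3 -0.2  0.6] w 0.0853
units [0.007 0.013 0.046] tool y ang -0.059 tilt [ 0.0001 -0.    ]
t 6.2 pos [ 0.6341 -0.0679  0.0579] F [-0.3 -0.2  0.6] w 0.0853
units [0.007 0.013 0.046] tool y ang -0.059 tilt [ 0.0001 -0.    ]
t 6.2 pos [ 0.6341 -0.0679  0.0579] F [-0.3 -0.2  0.6] w 0.0853
units [0.007 0.013 0.046] tool y ang -0.059 tilt [ 0.0001 -0.    ]
```

View pics/side2.png

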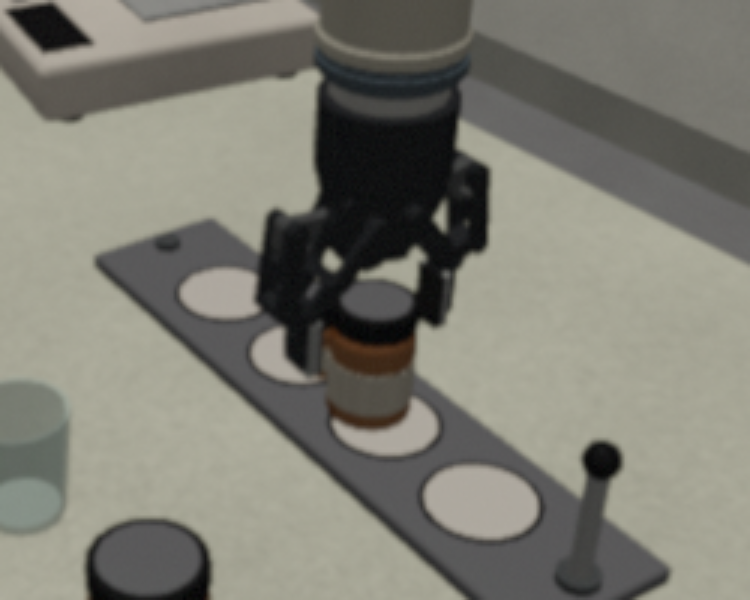

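The jar stands between the pads, so I'll close.

Call:
servo_tool:
  targets:
    - {"linear": [0, 0, 0], "yaw": 0}
    - {"linear": [0, 0, 0], "yaw": 0}
    - {"linear": [0, 0, 0], "yaw": 0}
    - {"linear": [0, 0, 0], "yaw": 0}
    - {"linear": [0, 0, 0], "yaw": 0}
    - {"linear": [0, 0, 0], "yaw": 0}
    - {"linear": [0, 0, 0], "yaw": 0}
    - {"linear": [0, 0, 0], "yaw": 0}
    - {"linear": [0, 0, 0], "yaw": 0}
    - {"linear": [0, 0, 0], "yaw": 0}
  hand: 20
  grip_force: 30

```text
t: 7.25
eef_pos: [0.6345, -0.068, 0.0586]
orientation: [0.001, 0.728, 0.686, 0.0]
force: [1.1, 0.4, 4.5]
width: 0.0496
```

```bash
python3 go.py .6346 -.0867 .057
```

```text
t 7.25 pos [ 0.6345 -0.068   0.0586] F [1.1 0.4 4.5] w 0.0496
units [-0.933  0.06   0.08 ] tool y ang -0.059 tilt [ 0.0014 -0.0002]
```

Call:
servo_tool:
  targets:
    - {"linear": [0, 0, -0.4], "yaw": 0}
    - {"linear": [0, 0, -0.6], "yaw": 0}
    - {"linear": [-0.4, 0.03, 0], "yaw": 0}
    - {"linear": [-0.53, 0.03, 0], "yaw": 0}
    - {"linear": [0, 0, 0], "yaw": 0}
    - {"linear": [0, 0, 0], "yaw": 0}
    - {"linear": [0, 0, 0.3], "yaw": 0}
    - {"linear": [0, 0, 0.3], "yaw": 0}
    - {"linear": [0, 0, 0.1], "yaw": 0}
    - {"linear": [0, 0, 0], "yaw": 0}

```text
t: 8.25
eef_pos: [0.6336, -0.0863, 0.0627]
orientation: [-0.001, 0.728, 0.686, -0.001]
force: [0.2, 0.5, -1.7]
width: 0.0491
```

```bash
python3 go.py .6346 -.0867 .0582;  python3 - <<'E'
from h import *
p,d=ctrl.camera("side"); cv2.imwrite("pics/side3.png",cv2.resize(p[120:320,270:520],None,fx=3,fy=3))
E
python3 go.py .6346 -.0867 .0582
```

```text
t 8.25 pos [ 0.6336 -0.0863  0.0627] F [ 0.2  0.5 -1.7] w 0.0491
units [-0.019  0.05   0.226] tool y ang -0.0587 tilt [-0.0018  0.0004]
t 8.3 pos [ 0.6339 -0.0863  0.0633] F [-0.5 -0.2 -2.4] w 0.0493
units [-0.018  0.036  0.255] tool y ang -0.0587 tilt [-0.0009  0.0002]
```

View pics/side3.png

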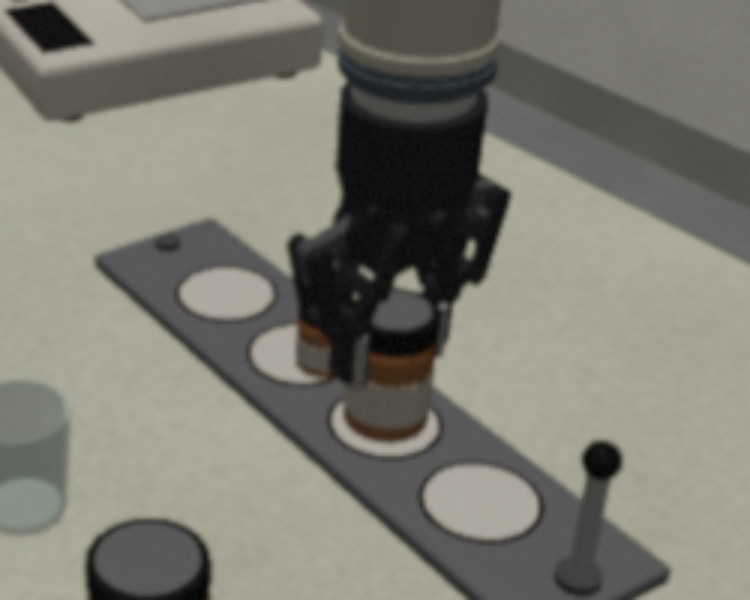

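L hangs about 5 mm above mark b; now I'll lower it.

Call:
servo_tool:
  targets:
    - {"linear": [0, 0.03, 0.1], "yaw": 0}
    - {"linear": [0, 0, 0.08], "yaw": 0}
    - {"linear": [0, 0, 0.04], "yaw": 0}
    - {"linear": [0, 0, 0.04], "yaw": 0}
    - {"linear": [0, 0, 0.02], "yaw": 0}
    - {"linear": [0, 0, 0], "yaw": 0}
    - {"linear": [0, 0, 0], "yaw": 0}
    - {"linear": [0, 0, 0], "yaw": 0}
    - {"linear": [0, 0, 0], "yaw": 0}
    - {"linear": [0, 0, 0], "yaw": 0}

```text
t: 9.3
eef_pos: [0.6348, -0.0866, 0.0586]
orientation: [0.0, 0.728, 0.686, 0.0]
force: [-1.8, 0.9, 2.6]
width: 0.0494
```

```bash
python3 go.py .6346 -.0867 .0582
```

```text
t 9.3 pos [ 0.6348 -0.0866  0.0586] F [-1.8  0.9  2.6] w 0.0494
units [-0.004 -0.01   0.022] tool y ang -0.059 tilt [ 0.0002 -0.    ]
```

Call:
servo_tool:
  targets:
    - {"linear": [0, 0, 0], "yaw": 0}
    - {"linear": [0, 0, 0], "yaw": 0}
    - {"linear": [0, 0, 0], "yaw": 0}
    - {"linear": [0, 0, 0], "yaw": 0}
    - {"linear": [0, 0, 0], "yaw": 0}
    - {"linear": [0, 0, 0], "yaw": 0}
    - {"linear": [0, 0, -0.5], "yaw": 0}
    - {"linear": [0, 0, -1], "yaw": 0}
    - {"linear": [0, 0, -1], "yaw": 0}
    - {"linear": [0, 0, -1], "yaw": 0}
  hand: 85

```text
t: 10.3
eef_pos: [0.6348, -0.0866, 0.1299]
orientation: [0.0, 0.728, 0.686, 0.0]
force: [0.5, -0.5, -0.4]
width: 0.0847
```

```bash
python3 go.py .6413 -.0177 .042;  python3 - <<'E'
from h import *
p,d=ctrl.camera("side"); cv2.imwrite("pics/side4.png",cv2.resize(p[120:320,270:520],None,fx=3,fy=3))
E
```

```text
t 10.3 pos [ 0.6348 -0.0866  0.1299] F [ 0.5 -0.5 -0.4] w 0.0847
units [3.46  0.116 4.396] tool y ang -0.059 tilt [ 0.0007 -0.0001]
```

View pics/side4.png

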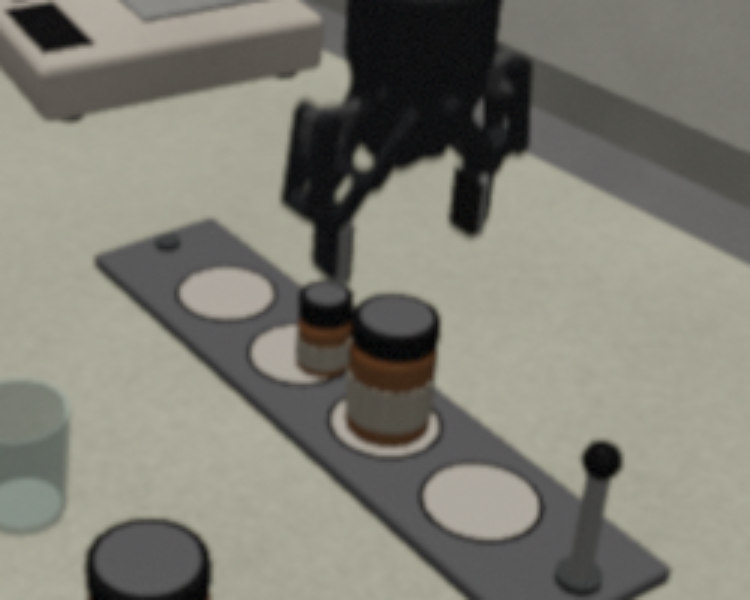

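L stands upright on mark b, with its base centred in the mark. Next is S.

Call:
servo_tool:
  targets:
    - {"linear": [0.8, 0.02, 0], "yaw": 0}
    - {"linear": [0.9, 0.03, 0], "yaw": 0}
    - {"linear": [0.9, 0.03, 0], "yaw": 0}
    - {"linear": [0.86, 0.03, 0], "yaw": 0}
    - {"linear": [0, 0, 0.4], "yaw": 0}
    - {"linear": [0, 0, 0.6], "yaw": 0}
    - {"linear": [0, 0, 0.6], "yaw": 0}
    - {"linear": [0, 0, 0.5], "yaw": 0}
    - {"linear": [0, 0, 0], "yaw": 0}
    - {"linear": [0, 0, 0], "yaw": 0}

```text
t: 11.35
eef_pos: [0.6408, -0.0182, 0.0857]
orientation: [-0.0, 0.728, 0.686, -0.0]
force: [-0.3, -0.3, 0.2]
width: 0.0848
```

```bash
python3 go.py .6413 -.0177 .042;  python3 - <<'E'
from h import *
p,d=ctrl.camera("side"); cv2.imwrite("pics/side5.png",cv2.resize(p[120:320,270:520],None,fx=3,fy=3))
E
```

```text
t 11.35 pos [ 0.6408 -0.0182  0.0857] F [-0.3 -0.3  0.2] w 0.0848
units [0.026 0.028 2.183] tool y ang -0.0598 tilt [-0.0011 -0.    ]
```

View pics/side5.png

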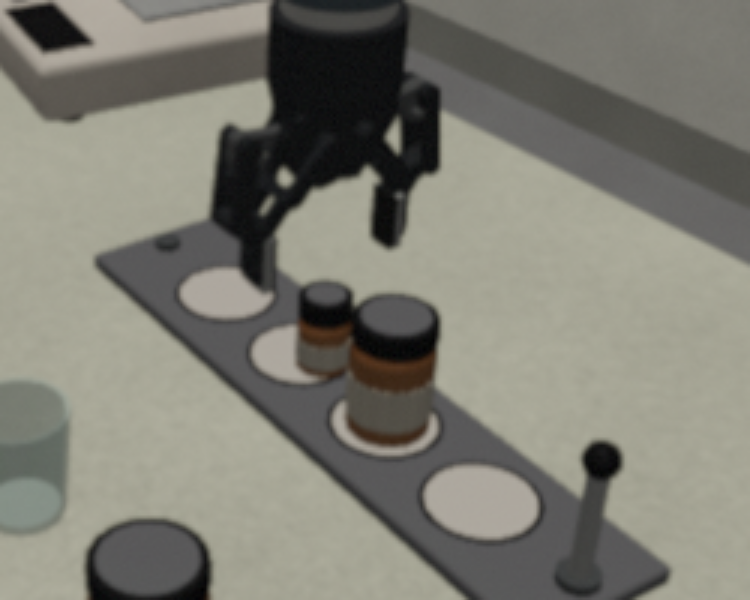

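Call:
servo_tool:
  targets:
    - {"linear": [0.02, 0.02, 0.4], "yaw": 0}
    - {"linear": [0, 0, 0.5], "yaw": 0}
    - {"linear": [0, 0, 0.5], "yaw": 0}
    - {"linear": [0, 0, 0.4], "yaw": 0}
    - {"linear": [0, 0, 0.2], "yaw": 0}
    - {"linear": [0, 0, 0.15], "yaw": 0}
    - {"linear": [0, 0, 0], "yaw": 0}
    - {"linear": [0, 0, 0], "yaw": 0}
    - {"linear": [0, 0, 0], "yaw": 0}
    - {"linear": [0, 0, 0], "yaw": 0}

```text
t: 12.4
eef_pos: [0.6417, -0.0173, 0.0438]
orientation: [0.0, 0.728, 0.686, 0.0]
force: [-0.1, 0.4, -0.8]
width: 0.0851
```

Call:
servo_tool:
  targets:
    - {"linear": [0, 0, 0], "yaw": 0}
    - {"linear": [0, 0, 0], "yaw": 0}
    - {"linear": [0, 0, 0], "yaw": 0}
    - {"linear": [0, 0, 0], "yaw": 0}
    - {"linear": [0, 0, 0], "yaw": 0}
    - {"linear": [0, 0, 0], "yaw": 0}
    - {"linear": [0, 0, 0], "yaw": 0}
    - {"linear": [0, 0, 0], "yaw": 0}
    - {"linear": [0, 0, 0], "yaw": 0}
    - {"linear": [0, 0, 0], "yaw": 0}
  hand: 10
  grip_force: 25

```text
t: 13.4
eef_pos: [0.6415, -0.0173, 0.0434]
orientation: [0.0, 0.728, 0.686, 0.0]
force: [0.4, 0.2, 2.1]
width: 0.0334
```

```bash
python3 go.py .6444 .0815 .042;  python3 - <<'E'
from h import *
p,d=ctrl.camera("side"); cv2.imwrite("pics/side6.png",cv2.resize(p[120:320,270:520],None,fx=3,fy=3))
E
```

```text
t 13.4 pos [ 0.6415 -0.0173  0.0434] F [0.4 0.2 2.1] w 0.0334
units [ 4.94  -0.148  0.07 ] tool y ang -0.059 tilt [ 0.0002 -0.    ]
```

View pics/side6.png

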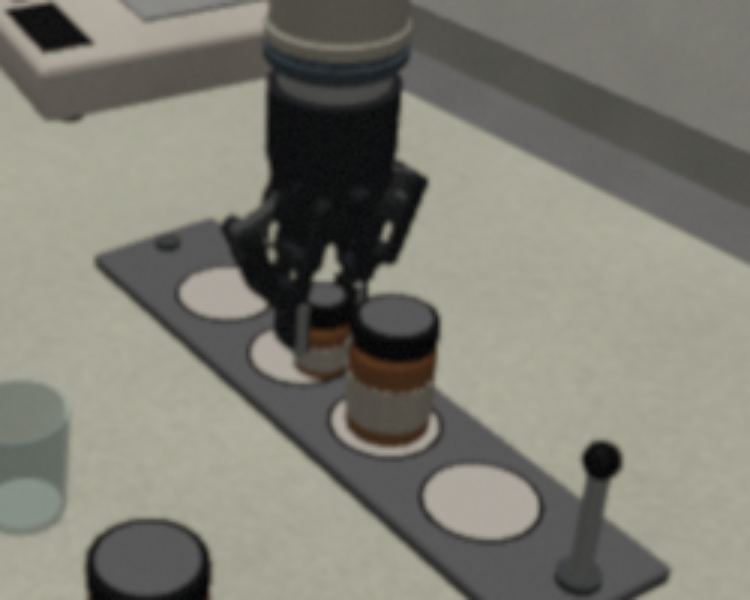

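Call:
servo_tool:
  targets:
    - {"linear": [0, 0, -0.5], "yaw": 0}
    - {"linear": [0, 0, -0.5], "yaw": 0}
    - {"linear": [0.6, -0.02, 0], "yaw": 0}
    - {"linear": [0.9, -0.03, 0], "yaw": 0}
    - {"linear": [0.9, -0.03, 0], "yaw": 0}
    - {"linear": [0.9, -0.03, 0], "yaw": 0}
    - {"linear": [0.9, -0.02, 0], "yaw": 0}
    - {"linear": [0.6, -0.02, 0], "yaw": 0}
    - {"linear": [0.14, 0, 0.4], "yaw": 0}
    - {"linear": [0, 0, 0.3], "yaw": 0}

```text
t: 14.45
eef_pos: [0.6441, 0.0821, 0.0484]
orientation: [-0.0, 0.727, 0.686, -0.0]
force: [-1.2, 0.1, -1.2]
width: 0.0334
```

Call:
servo_tool:
  targets:
    - {"linear": [0, 0, 0], "yaw": 0}
    - {"linear": [0, 0, 0], "yaw": 0}
    - {"linear": [0, 0, 0], "yaw": 0}
    - {"linear": [0, 0, 0], "yaw": 0}
    - {"linear": [0, 0, 0], "yaw": 0}
    - {"linear": [0, 0, 0], "yaw": 0}
    - {"linear": [0, 0, 0], "yaw": 0}
    - {"linear": [0, 0, 0], "yaw": 0}
    - {"linear": [0, 0, 0], "yaw": 0}
    - {"linear": [0, 0, 0], "yaw": 0}

```text
t: 15.45
eef_pos: [0.6443, 0.0816, 0.0493]
orientation: [-0.0, 0.728, 0.686, -0.0]
force: [-0.1, -0.3, -0.6]
width: 0.0337
```

```bash
python3 go.py .6444 .0817 .043;  python3 - <<'E'
from h import *
p,d=ctrl.camera("side"); cv2.imwrite("pics/side7.png",cv2.resize(p[120:320,270:520],None,fx=3,fy=3))
E
python3 go.py .6444 .0817 .043
```

```text
t 15.45 pos [0.6443 0.0816 0.0493] F [-0.1 -0.3 -0.6] w 0.0337
units [0.008 0.006 0.313] tool y ang -0.0589 tilt [-0.0001 -0.    ]
t 15.5 pos [0.6443 0.0816 0.0493] F [-0.2  0.4 -0.1] w 0.0334
units [0.007 0.005 0.313] tool y ang -0.0589 tilt [ 0. -0.]
```

View pics/side7.png

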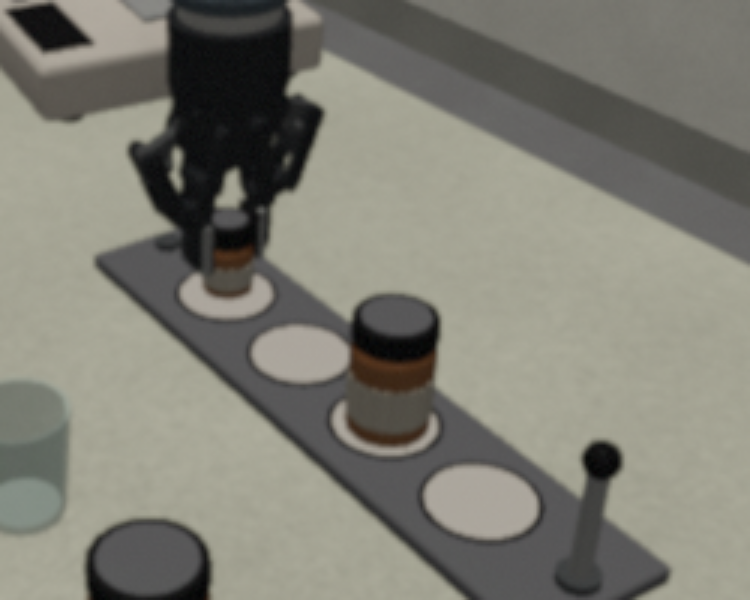

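Call:
servo_tool:
  targets:
    - {"linear": [0, 0, 0.1], "yaw": 0}
    - {"linear": [0, 0, 0.08], "yaw": 0}
    - {"linear": [0, 0, 0.05], "yaw": 0}
    - {"linear": [0, 0, 0.04], "yaw": 0}
    - {"linear": [0, 0, 0.03], "yaw": 0}
    - {"linear": [0, 0, 0.02], "yaw": 0}
    - {"linear": [0, 0, 0], "yaw": 0}
    - {"linear": [0, 0, 0], "yaw": 0}
    - {"linear": [0, 0, 0], "yaw": 0}
    - {"linear": [0, 0, 0], "yaw": 0}

```text
t: 16.5
eef_pos: [0.6444, 0.0815, 0.0435]
orientation: [0.0, 0.728, 0.686, 0.0]
force: [-2.5, -1.0, 5.5]
width: 0.0333
```

```bash
python3 go.py .6444 .0817 .043
```

```text
t 16.5 pos [0.6444 0.0815 0.0435] F [-2.5 -1.   5.5] w 0.0333
units [0.009 0.001 0.023] tool y ang -0.059 tilt [ 0.0004 -0.    ]
```

Contact at 5.5 N. I'll open, lift, and head for M.

Call:
servo_tool:
  targets:
    - {"linear": [0, 0, -0.02], "yaw": 0}
    - {"linear": [0, 0, 0], "yaw": 0}
    - {"linear": [0, 0, 0], "yaw": 0}
    - {"linear": [0, 0, 0], "yaw": 0}
    - {"linear": [0, 0, 0], "yaw": 0}
    - {"linear": [0, 0, 0], "yaw": 0}
    - {"linear": [0, 0, -0.5], "yaw": 0}
    - {"linear": [0, 0, -1], "yaw": 0}
    - {"linear": [0, 0, -1], "yaw": 0}
    - {"linear": [0, 0, -1], "yaw": 0}
  hand: 85

```text
t: 17.5
eef_pos: [0.6444, 0.0815, 0.1149]
orientation: [0.0, 0.728, 0.686, 0.0]
force: [-1.1, -0.2, -1.0]
width: 0.0851
```

```bash
python3 go.py .4116 .1746 .040;  python3 - <<'E'
from h import *
p,d=ctrl.camera("side"); cv2.imwrite("pics/side8.png",cv2.resize(p[120:320,200:450],None,fx=3,fy=3))
E
```

```text
t 17.5 pos [0.6444 0.0815 0.1149] F [-1.1 -0.2 -1. ] w 0.0851
units [  3.959 -11.896   3.739] tool y ang -0.059 tilt [0.0007 0.    ]
```

View pics/side8.png

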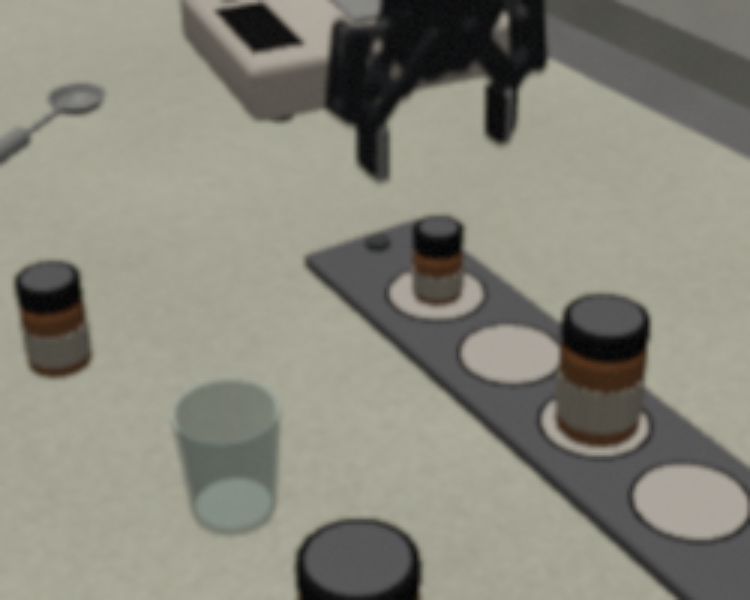

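Call:
servo_tool:
  targets:
    - {"linear": [0.33, -0.98, 0], "yaw": 0}
    - {"linear": [0.33, -0.98, 0], "yaw": 0}
    - {"linear": [0.33, -0.98, 0], "yaw": 0}
    - {"linear": [0.33, -0.98, 0], "yaw": 0}
    - {"linear": [0.33, -0.98, 0], "yaw": 0}
    - {"linear": [0.33, -0.98, 0], "yaw": 0}
    - {"linear": [0.33, -0.98, 0], "yaw": 0}
    - {"linear": [0.33, -0.98, 0], "yaw": 0}
    - {"linear": [0.33, -0.98, 0], "yaw": 0}
    - {"linear": [0.33, -0.98, 0], "yaw": 0}

```text
t: 18.55
eef_pos: [0.4518, 0.1592, 0.1135]
orientation: [0.0, 0.728, 0.686, 0.0]
force: [0.2, -0.1, -0.0]
width: 0.0849
```

Call:
servo_tool:
  targets:
    - {"linear": [0.33, -0.98, 0], "yaw": 0}
    - {"linear": [0.33, -0.98, 0], "yaw": 0}
    - {"linear": [0, 0, 0], "yaw": 0}
    - {"linear": [0, 0, 0], "yaw": 0}
    - {"linear": [0, 0, 0], "yaw": 0}
    - {"linear": [0, 0, 0], "yaw": 0}
    - {"linear": [0, 0, 0], "yaw": 0}
    - {"linear": [0, 0, 0], "yaw": 0}
    - {"linear": [0, 0, 0], "yaw": 0}
    - {"linear": [0, 0, 0], "yaw": 0}

```text
t: 19.55
eef_pos: [0.4142, 0.1744, 0.1132]
orientation: [-0.0, 0.728, 0.686, -0.0]
force: [0.5, -0.2, 0.5]
width: 0.0847
```

```bash
python3 go.py .4116 .1746 .040;  python3 - <<'E'
from h import *
p,D=ctrl.camera("top"); cv2.imwrite("pics/top9.png",p)
for nm,xy,z,r in(("L",(.6344,-.0867),.088,.025),("S",(.6444,.0815),.064,.017)):
    print(nm,lid("top",p,D,xy,z,r,.012))
dk=((p.max(2)<90)&(abs(cloud("top",D)[...,2]-.012)<.012)).astype(np.uint8)
cs=cv2.findContours(dk,cv2.RETR_CCOMP,cv2.CHAIN_APPROX_NONE)
for c,h in zip(cs[0],cs[1][0]):
    if h[3]>=0 and cv2.contourArea(c)>300:
        q=onplane("top",c[:,0],.012)[:,:2]; cc,R=cv2.minEnclosingCircle((q*1000).astype(np.float32)); print(np.round(cc,1),round(R,1))
E
```

```text
t 19.55 pos [0.4142 0.1744 0.1132] F [ 0.5 -0.2  0.5] w 0.0847
units [ 3.00e-03 -1.31e-01  3.66e+00] tool y ang -0.0591 tilt [-0.0002 -0.0001]
L {'mean': array([ 0.6329, -0.0867]), 'circ': (0.6326, -0.0867), 'R': 26.2, 'n': np.int32(988), 'zmed': 0.0889}
S {'mean': array([0.6424, 0.0803]), 'circ': (0.6422, 0.0806), 'R': 17.8, 'n': np.int32(416), 'zmed': 0.0649}
[ 629.6 -170.5] 33.3
[639.6  -1.9] 34.0
[645.6  81.8] 34.5
```

View pics/top9.png

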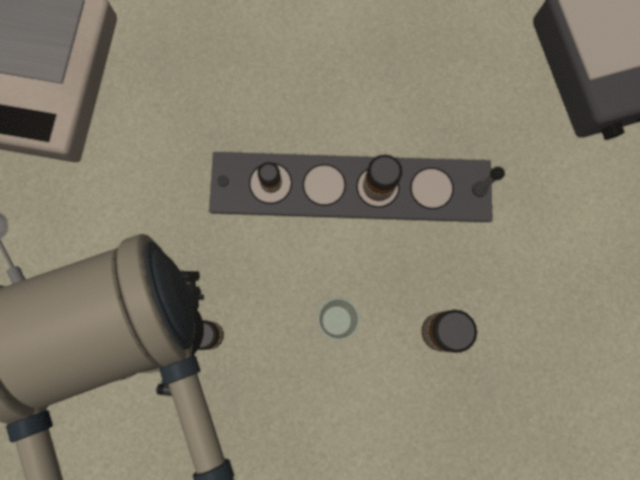

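S sits on d and L on b. Both lids read about 2 mm nearer the robot than the TCP at release, so the camera has a roughly 2 mm offset in x. I'll account for that from here on. Now I'll grasp M.

Call:
servo_tool:
  targets:
    - {"linear": [0, -0.03, 0.3], "yaw": 0}
    - {"linear": [0, 0, 0.6], "yaw": 0}
    - {"linear": [0, 0, 0.7], "yaw": 0}
    - {"linear": [0, 0, 0.7], "yaw": 0}
    - {"linear": [0, 0, 0.6], "yaw": 0}
    - {"linear": [0, 0, 0.4], "yaw": 0}
    - {"linear": [0, 0, 0.2], "yaw": 0}
    - {"linear": [0, 0, 0.15], "yaw": 0}
    - {"linear": [0, 0, 0], "yaw": 0}
    - {"linear": [0, 0, 0], "yaw": 0}

```text
t: 20.6
eef_pos: [0.4139, 0.1746, 0.0408]
orientation: [0.0, 0.728, 0.686, 0.0]
force: [0.1, -0.5, 0.5]
width: 0.0851
```

Call:
servo_tool:
  targets:
    - {"linear": [0, 0, 0], "yaw": 0}
    - {"linear": [0, 0, 0], "yaw": 0}
    - {"linear": [0, 0, 0], "yaw": 0}
    - {"linear": [0, 0, 0], "yaw": 0}
    - {"linear": [0, 0, 0], "yaw": 0}
    - {"linear": [0, 0, 0], "yaw": 0}
    - {"linear": [0, 0, 0], "yaw": 0}
    - {"linear": [0, 0, 0], "yaw": 0}
    - {"linear": [0, 0, 0], "yaw": 0}
    - {"linear": [0, 0, 0], "yaw": 0}
  hand: 15
  grip_force: 30

```text
t: 21.6
eef_pos: [0.4138, 0.1746, 0.0407]
orientation: [0.0, 0.728, 0.686, 0.0]
force: [-0.6, 0.3, 5.1]
width: 0.0414
```

```bash
python3 go.py .6416 -.0022 .053;  python3 - <<'E'
from h import *
p,D=ctrl.camera("side"); cv2.imwrite("pics/side10.png",cv2.resize(p[100:300,130:380],None,fx=3,fy=3))
E
```

```text
t 21.6 pos [0.4138 0.1746 0.0407] F [-0.6  0.3  5.1] w 0.0414
units [-8.152 11.891 -0.611] tool y ang -0.059 tilt [0.0007 0.0002]
```

View pics/side10.png

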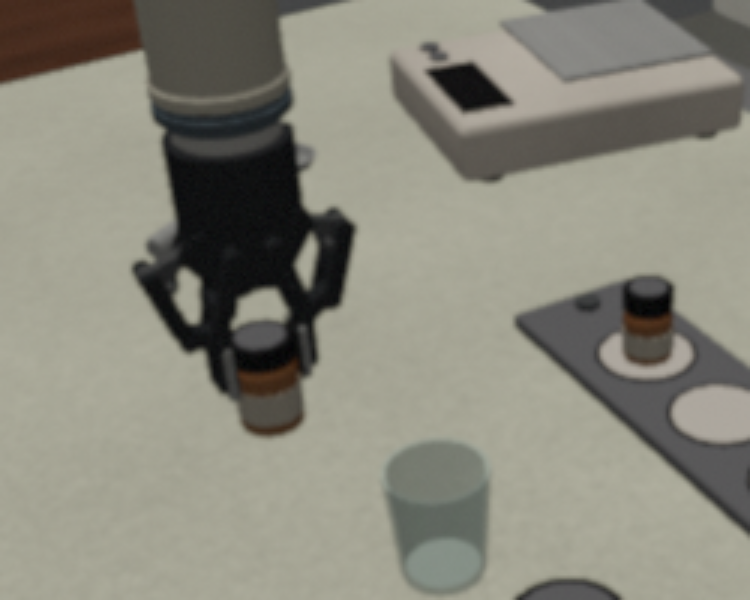

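M is gripped (41 mm). I'll lift it 100 mm and carry it over mark c.

Call:
servo_tool:
  targets:
    - {"linear": [0, 0, -0.5], "yaw": 0}
    - {"linear": [0, 0, -0.8], "yaw": 0}
    - {"linear": [0, 0, -0.9], "yaw": 0}
    - {"linear": [0, 0, -0.9], "yaw": 0}
    - {"linear": [0, 0, -0.9], "yaw": 0}
    - {"linear": [0, 0, -0.7], "yaw": 0}
    - {"linear": [0, 0, -0.3], "yaw": 0}
    - {"linear": [-0.3, 0.4, 0], "yaw": 0}
    - {"linear": [-0.5, 0.7, 0], "yaw": 0}
    - {"linear": [-0.68, 0.99, 0], "yaw": 0}

```text
t: 22.65
eef_pos: [0.4536, 0.142, 0.1391]
orientation: [-0.0, 0.727, 0.686, -0.001]
force: [1.5, 0.6, -1.0]
width: 0.0417
```

Call:
servo_tool:
  targets:
    - {"linear": [-0.68, 0.99, 0], "yaw": 0}
    - {"linear": [-0.68, 0.99, 0], "yaw": 0}
    - {"linear": [-0.68, 0.99, 0], "yaw": 0}
    - {"linear": [-0.68, 0.99, 0], "yaw": 0}
    - {"linear": [-0.68, 0.99, 0], "yaw": 0}
    - {"linear": [-0.68, 0.99, 0], "yaw": 0}
    - {"linear": [-0.68, 0.99, 0], "yaw": 0}
    - {"linear": [-0.68, 0.99, 0], "yaw": 0}
    - {"linear": [-0.68, 0.99, 0], "yaw": 0}
    - {"linear": [-0.4, 0.6, 0], "yaw": 0}

```text
t: 23.65
eef_pos: [0.6364, -0.001, 0.1379]
orientation: [-0.001, 0.728, 0.685, -0.001]
force: [0.2, 0.0, -1.2]
width: 0.0411
```

```bash
python3 go.py .6416 -.0022 .053; python3 - <<'E'
from h import *
p,D=ctrl.camera("side"); cv2.imwrite("pics/side11.png",p); np.save("pics/side11.npy",D)
E
python3 go.py .6416 -.0022 .053
```

```text
t 23.65 pos [ 0.6364 -0.001   0.1379] F [ 0.2  0.  -1.2] w 0.0411
units [-0.043  0.275  4.245] tool y ang -0.0602 tilt [-0.0027 -0.0004]
t 23.7 pos [ 0.6372 -0.0021  0.1376] F [-2.8 -1.6 -1.5] w 0.0412
units [0.012 0.229 4.231] tool y ang -0.0611 tilt [-0.0022 -0.0012]
```

View pics/side11.png

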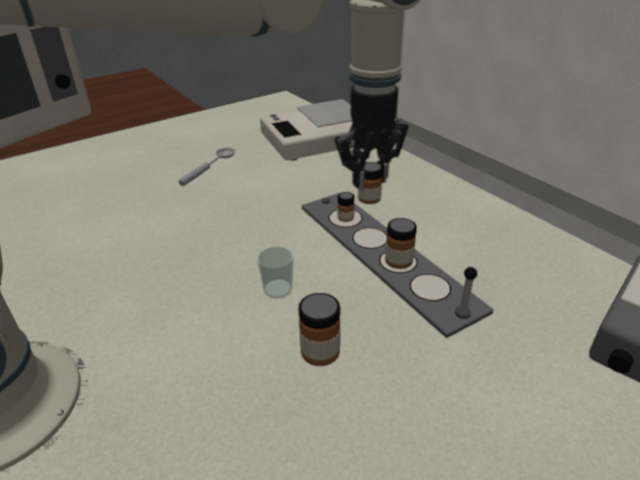

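Call:
servo_tool:
  targets:
    - {"linear": [0, 0.2, 0], "yaw": 0}
    - {"linear": [0, 0, 0.3], "yaw": 0}
    - {"linear": [0, 0, 0.6], "yaw": 0}
    - {"linear": [0, 0, 0.8], "yaw": 0}
    - {"linear": [0, 0, 0.8], "yaw": 0}
    - {"linear": [0, 0, 0.7], "yaw": 0}
    - {"linear": [0, 0, 0.5], "yaw": 0}
    - {"linear": [0, 0, 0.2], "yaw": 0}
    - {"linear": [0, 0, 0], "yaw": 0}
    - {"linear": [0, 0, 0], "yaw": 0}

```text
t: 24.7
eef_pos: [0.6401, 0.0008, 0.063]
orientation: [0.0, 0.728, 0.686, 0.0]
force: [0.3, -0.3, -1.2]
width: 0.0415
```

```bash
python3 go.py .6416 -.0022 .053; python3 - <<'E'
from h import *
p,D=ctrl.camera("side"); cv2.imwrite("pics/side12.png",cv2.resize(p[120:320,270:520],None,fx=3,fy=3)); np.save("pics/side12.npy",D)
E
python3 go.py .6416 -.0022 .053
```

```text
t 24.7 pos [0.6401 0.0008 0.063 ] F [ 0.3 -0.3 -1.2] w 0.0415
units [-0.145  0.081  0.501] tool y ang -0.0591 tilt [ 0.0011 -0.0001]
t 24.75 pos [0.6403 0.0008 0.0633] F [ 0.6 -0.3 -1.1] w 0.0417
units [-0.147  0.073  0.517] tool y ang -0.059 tilt [ 0.0017 -0.0001]
```

View pics/side12.png

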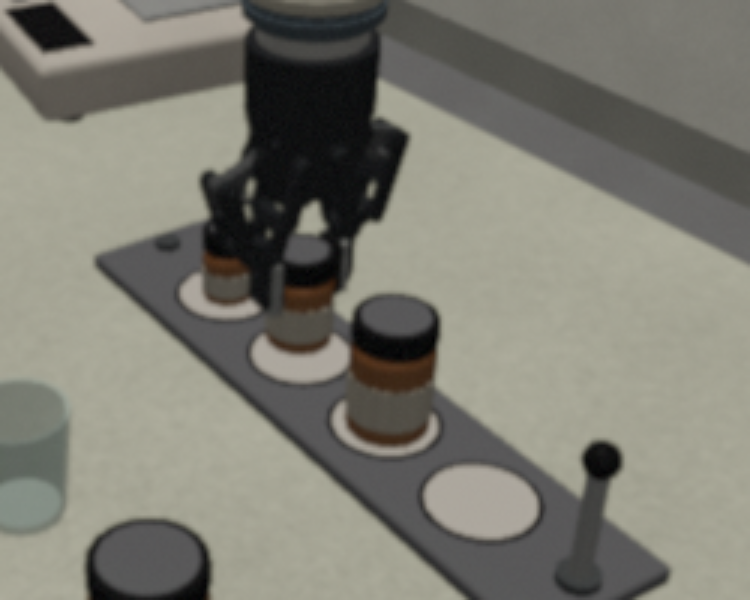

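Call:
servo_tool:
  targets:
    - {"linear": [-0.15, 0.07, 0], "yaw": 0}
    - {"linear": [0, 0, 0.15], "yaw": 0}
    - {"linear": [0, 0, 0.15], "yaw": 0}
    - {"linear": [0, 0, 0.07], "yaw": 0}
    - {"linear": [0, 0, 0.05], "yaw": 0}
    - {"linear": [0, 0, 0.04], "yaw": 0}
    - {"linear": [0, 0, 0.02], "yaw": 0}
    - {"linear": [0, 0, 0], "yaw": 0}
    - {"linear": [0, 0, 0], "yaw": 0}
    - {"linear": [0, 0, 0], "yaw": 0}

```text
t: 25.75
eef_pos: [0.641, -0.0022, 0.0528]
orientation: [0.0, 0.728, 0.686, 0.0]
force: [-0.5, -0.6, -0.4]
width: 0.0413
```

```bash
python3 go.py .6416 -.0022 .053
```

```text
t 25.75 pos [ 0.641  -0.0022  0.0528] F [-0.5 -0.6 -0.4] w 0.0413
units [ 0.003  0.029 -0.012] tool y ang -0.059 tilt [0.0002 0.    ]
```

Call:
servo_tool:
  targets:
    - {"linear": [0, 0.03, 0], "yaw": 0}
    - {"linear": [0, 0, 0.02], "yaw": 0}
    - {"linear": [0, 0, 0.02], "yaw": 0}
    - {"linear": [0, 0, 0], "yaw": 0}
    - {"linear": [0, 0, 0], "yaw": 0}
    - {"linear": [0, 0, 0], "yaw": 0}
    - {"linear": [0, 0, 0], "yaw": 0}
    - {"linear": [0, 0, 0], "yaw": 0}
    - {"linear": [0, 0, 0], "yaw": 0}
    - {"linear": [0, 0, 0], "yaw": 0}

```text
t: 26.75
eef_pos: [0.6416, -0.0023, 0.0527]
orientation: [0.0, 0.728, 0.686, 0.0]
force: [-3.6, 0.3, 5.4]
width: 0.0413
```

```bash
python3 go.py .6416 -.0022 .053
```

```text
t 26.75 pos [ 0.6416 -0.0023  0.0527] F [-3.6  0.3  5.4] w 0.0413
units [ 0.004 -0.002 -0.015] tool y ang -0.0591 tilt [ 0.0006 -0.0001]
```

Contact at 5.4 N. Release and lift.

Call:
servo_tool:
  targets:
    - {"linear": [0, 0, -0.02], "yaw": 0}
    - {"linear": [0, 0, 0], "yaw": 0}
    - {"linear": [0, 0, 0], "yaw": 0}
    - {"linear": [0, 0, 0], "yaw": 0}
    - {"linear": [0, 0, 0], "yaw": 0}
    - {"linear": [0, 0, 0], "yaw": 0}
    - {"linear": [0, 0, -0.5], "yaw": 0}
    - {"linear": [0, 0, -1], "yaw": 0}
    - {"linear": [0, 0, -1], "yaw": 0}
    - {"linear": [0, 0, -1], "yaw": 0}
  hand: 85

```text
t: 27.75
eef_pos: [0.6416, -0.0023, 0.1239]
orientation: [0.0, 0.728, 0.686, 0.0]
force: [-0.3, 0.2, -0.1]
width: 0.0847
```

Call:
servo_tool:
  targets:
    - {"linear": [0, 0, -1], "yaw": 0}
    - {"linear": [0, 0, -1], "yaw": 0}
    - {"linear": [-0.5, -1, 0], "yaw": 0}
    - {"linear": [-0.8, -1, 0], "yaw": 0}
    - {"linear": [-0.8, -1, 0], "yaw": 0}
    - {"linear": [-0.8, -1, 0], "yaw": 0}
    - {"linear": [-0.8, -1, 0], "yaw": 0}
    - {"linear": [-0.8, -1, 0], "yaw": 0}
    - {"linear": [-0.8, -1, 0], "yaw": 0}
    - {"linear": [-0.8, -1, 0], "yaw": 0}

```text
t: 28.75
eef_pos: [0.4739, -0.1151, 0.1633]
orientation: [0.001, 0.728, 0.686, 0.0]
force: [0.7, -0.7, -0.3]
width: 0.0851
```

```bash
python3 go.py .409 -.170 .055; python3 - <<'E'
from h import *
p,D=ctrl.camera("side"); cv2.imwrite("pics/side13.png",p); np.save("pics/side13.npy",D)
E
```

```text
t 28.75 pos [ 0.4739 -0.1151  0.1633] F [ 0.7 -0.7 -0.3] w 0.0851
units [-2.928 -3.083  5.414] tool y ang -0.0589 tilt [ 0.0013 -0.0005]
```

View pics/side13.png

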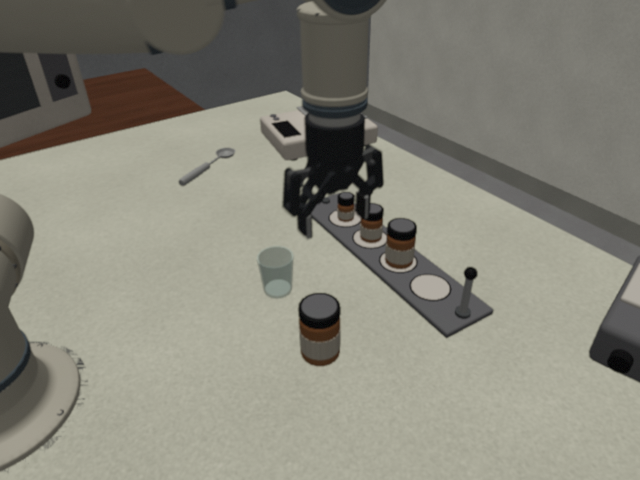

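Call:
servo_tool:
  targets:
    - {"linear": [-0.8, -0.8, 0], "yaw": 0}
    - {"linear": [-0.8, -0.8, 0], "yaw": 0}
    - {"linear": [-0.8, -0.8, 0], "yaw": 0}
    - {"linear": [-0.4, -0.4, 0.3], "yaw": 0}
    - {"linear": [0, 0, 0.5], "yaw": 0}
    - {"linear": [0, 0, 0.5], "yaw": 0}
    - {"linear": [0, 0, 0.3], "yaw": 0}
    - {"linear": [0, 0, 0], "yaw": 0}
    - {"linear": [0, 0, 0], "yaw": 0}
    - {"linear": [0, 0, 0], "yaw": 0}

```text
t: 29.8
eef_pos: [0.4158, -0.167, 0.1306]
orientation: [0.0, 0.727, 0.686, 0.0]
force: [-0.3, 0.2, 0.3]
width: 0.0852
```

```bash
python3 go.py .4098 -.170 .055
```

```text
t 29.8 pos [ 0.4158 -0.167   0.1306] F [-0.3  0.2  0.3] w 0.0852
units [-0.166 -0.293  3.779] tool y ang -0.0583 tilt [ 0.0004 -0.0001]
```

Call:
servo_tool:
  targets:
    - {"linear": [-0.17, -0.29, 0], "yaw": 0}
    - {"linear": [0, 0, 0], "yaw": 0}
    - {"linear": [0, 0, 0.4], "yaw": 0}
    - {"linear": [0, 0, 0.6], "yaw": 0}
    - {"linear": [0, 0, 0.6], "yaw": 0}
    - {"linear": [0, 0, 0.7], "yaw": 0}
    - {"linear": [0, 0, 0.7], "yaw": 0}
    - {"linear": [0, 0, 0.5], "yaw": 0}
    - {"linear": [0, 0, 0.25], "yaw": 0}
    - {"linear": [0, 0, 0], "yaw": 0}

```text
t: 30.8
eef_pos: [0.409, -0.17, 0.0543]
orientation: [-0.001, 0.728, 0.686, -0.0]
force: [0.0, -0.1, 0.8]
width: 0.0848
```

Call:
servo_tool:
  targets:
    - {"linear": [0, 0, 0], "yaw": 0}
    - {"linear": [0, 0, 0], "yaw": 0}
    - {"linear": [0, 0, 0], "yaw": 0}
    - {"linear": [0, 0, 0], "yaw": 0}
    - {"linear": [0, 0, 0], "yaw": 0}
    - {"linear": [0, 0, 0], "yaw": 0}
    - {"linear": [0, 0, 0], "yaw": 0}
    - {"linear": [0, 0, 0], "yaw": 0}
    - {"linear": [0, 0, 0], "yaw": 0}
    - {"linear": [0, 0, 0], "yaw": 0}
  hand: 30
  grip_force: 40

```text
t: 31.8
eef_pos: [0.4099, -0.1706, 0.0563]
orientation: [0.001, 0.728, 0.686, 0.0]
force: [-1.5, -0.4, 5.9]
width: 0.0573
```

```bash
python3 go.py .6316 -.1705 .067; python3 - <<'E'
from h import *
p,D=ctrl.camera("side"); cv2.imwrite("pics/side14.png",p); np.save("pics/side14.npy",D)
E
```

```text
t 31.8 pos [ 0.4099 -0.1706  0.0563] F [-1.5 -0.4  5.9] w 0.0573
units [ 0.657 11.067 -0.519] tool y ang -0.059 tilt [ 0.0014 -0.0009]
```

View pics/side14.png

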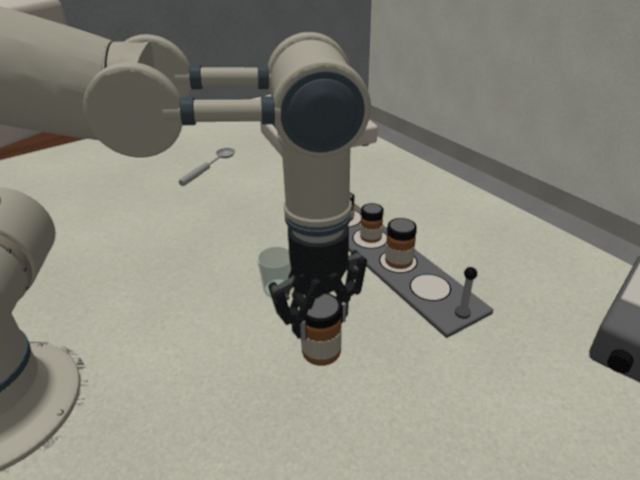

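Call:
servo_tool:
  targets:
    - {"linear": [0, 0, -0.5], "yaw": 0}
    - {"linear": [0, 0, -0.8], "yaw": 0}
    - {"linear": [0, 0, -0.9], "yaw": 0}
    - {"linear": [0, 0, -0.9], "yaw": 0}
    - {"linear": [0, 0, -0.6], "yaw": 0}
    - {"linear": [0, 0, -0.3], "yaw": 0}
    - {"linear": [0.02, 0.4, 0], "yaw": 0}
    - {"linear": [0.03, 0.7, 0], "yaw": 0}
    - {"linear": [0.06, 1, 0], "yaw": 0}
    - {"linear": [0.06, 1, 0], "yaw": 0}

```text
t: 32.85
eef_pos: [0.4721, -0.1703, 0.1338]
orientation: [-0.001, 0.728, 0.686, -0.0]
force: [-0.0, 0.3, -1.6]
width: 0.0569
```

Call:
servo_tool:
  targets:
    - {"linear": [0.06, 1, 0], "yaw": 0}
    - {"linear": [0.06, 1, 0], "yaw": 0}
    - {"linear": [0.06, 1, 0], "yaw": 0}
    - {"linear": [0.06, 1, 0], "yaw": 0}
    - {"linear": [0.06, 1, 0], "yaw": 0}
    - {"linear": [0.06, 1, 0], "yaw": 0}
    - {"linear": [0.06, 1, 0], "yaw": 0}
    - {"linear": [0.06, 0.7, 0], "yaw": 0}
    - {"linear": [0, 0.25, 0], "yaw": 0}
    - {"linear": [0, 0, 0], "yaw": 0}

```text
t: 33.85
eef_pos: [0.6309, -0.17, 0.1333]
orientation: [-0.001, 0.728, 0.686, -0.001]
force: [-0.3, 0.4, -3.5]
width: 0.0573
```

```bash
python3 go.py .6316 -.171 .068; python3 - <<'E'
from h import *
p,D=ctrl.camera("side"); cv2.imwrite("pics/side15.png",cv2.resize(p[120:360,300:550],None,fx=2.5,fy=2.5)); np.save("pics/side14.npy",D)
E
python3 go.py .6316 -.171 .068
```

```text
t 33.85 pos [ 0.6309 -0.17    0.1333] F [-0.3  0.4 -3.5] w 0.0573
units [-0.05   0.048  3.267] tool y ang -0.0585 tilt [-0.0025  0.0008]
t 33.9 pos [ 0.6305 -0.1701  0.1339] F [ 0.  -0.2 -2. ] w 0.057
units [-0.041  0.066  3.295] tool y ang -0.0589 tilt [-0.0021  0.0006]
```

View pics/side15.png

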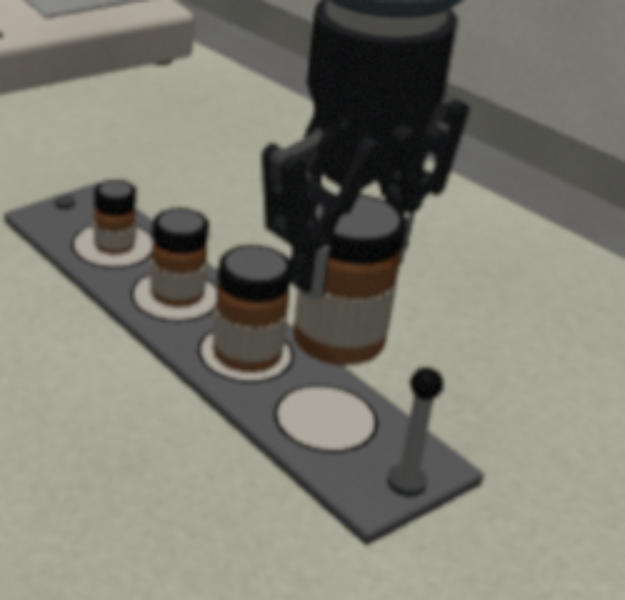

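Call:
servo_tool:
  targets:
    - {"linear": [-0.04, 0.05, 0], "yaw": 0}
    - {"linear": [0, 0, 0.3], "yaw": 0}
    - {"linear": [0, 0, 0.5], "yaw": 0}
    - {"linear": [0, 0, 0.6], "yaw": 0}
    - {"linear": [0, 0, 0.6], "yaw": 0}
    - {"linear": [0, 0, 0.5], "yaw": 0}
    - {"linear": [0, 0, 0.3], "yaw": 0}
    - {"linear": [0, 0, 0.1], "yaw": 0}
    - {"linear": [0, 0, 0], "yaw": 0}
    - {"linear": [0, 0, 0], "yaw": 0}

```text
t: 34.9
eef_pos: [0.6321, -0.1713, 0.078]
orientation: [0.0, 0.728, 0.686, 0.0]
force: [-0.3, 0.1, -2.1]
width: 0.0572
```

```bash
python3 go.py .6316 -.171 .068
```

```text
t 34.9 pos [ 0.6321 -0.1713  0.078 ] F [-0.3  0.1 -2.1] w 0.0572
units [ 0.012 -0.027  0.499] tool y ang -0.059 tilt [ 0.001  -0.0004]
```

Call:
servo_tool:
  targets:
    - {"linear": [0.01, -0.02, 0.15], "yaw": 0}
    - {"linear": [0, 0, 0.15], "yaw": 0}
    - {"linear": [0, 0, 0.07], "yaw": 0}
    - {"linear": [0, 0, 0.05], "yaw": 0}
    - {"linear": [0, 0, 0.04], "yaw": 0}
    - {"linear": [0, 0, 0.04], "yaw": 0}
    - {"linear": [0, 0, 0], "yaw": 0}
    - {"linear": [0, 0, 0], "yaw": 0}
    - {"linear": [0, 0, 0], "yaw": 0}
    - {"linear": [0, 0, 0], "yaw": 0}

```text
t: 35.9
eef_pos: [0.6314, -0.171, 0.0684]
orientation: [0.0, 0.728, 0.686, 0.0]
force: [-5.0, 1.1, 6.0]
width: 0.0572
```

```bash
python3 go.py .6316 -.171 .068
```

```text
t 35.9 pos [ 0.6314 -0.171   0.0684] F [-5.   1.1  6. ] w 0.0572
units [-0.001  0.009  0.02 ] tool y ang -0.059 tilt [ 0.0006 -0.0003]
```

Call:
servo_tool:
  targets:
    - {"linear": [0, 0, -0.03], "yaw": 0}
    - {"linear": [0, 0, 0], "yaw": 0}
    - {"linear": [0, 0, 0], "yaw": 0}
    - {"linear": [0, 0, 0], "yaw": 0}
    - {"linear": [0, 0, 0], "yaw": 0}
    - {"linear": [0, 0, 0], "yaw": 0}
    - {"linear": [0, 0, -0.5], "yaw": 0}
    - {"linear": [0, 0, -1], "yaw": 0}
    - {"linear": [0, 0, -1], "yaw": 0}
    - {"linear": [0, 0, -1], "yaw": 0}
  hand: 85

```text
t: 36.9
eef_pos: [0.6315, -0.171, 0.1396]
orientation: [0.0, 0.728, 0.686, 0.0]
force: [0.6, -0.7, -0.5]
width: 0.0851
```

Call:
servo_tool:
  targets:
    - {"linear": [0, 0, -1], "yaw": 0}
    - {"linear": [0, 0, -1], "yaw": 0}
    - {"linear": [0, -1, -0.5], "yaw": 0}
    - {"linear": [-0.5, -1, 0], "yaw": 0}
    - {"linear": [-0.5, -1, 0], "yaw": 0}
    - {"linear": [-0.5, -1, 0], "yaw": 0}
    - {"linear": [-0.5, -1, 0], "yaw": 0}
    - {"linear": [-0.5, -1, 0], "yaw": 0}
    - {"linear": [-0.5, -1, 0], "yaw": 0}
    - {"linear": [-0.5, -1, 0], "yaw": 0}

```text
t: 37.9
eef_pos: [0.4668, -0.2317, 0.189]
orientation: [0.001, 0.728, 0.686, 0.0]
force: [0.4, -0.5, 0.0]
width: 0.085
```

```bash
cat > chk.py <<'E'
from h import *
import sys
k=sys.argv[1]
im={}
for n in("top","side"):
    p,D=ctrl.camera(n); cv2.imwrite(f"pics/{n}_{k}.png",p); np.save(f"pics/{n}_{k}.npy",D); im[n]=(p,D)
p,D=im["top"]
off=dict(XL=(.6296,-.1707,.102,.029),L=(.6346,-.0867,.088,.025),M=(.6396,-.0022,.076,.021),S=(.6444,.0815,.064,.017))
for nm,(x,y,z,r) in off.items():
    q=lid("top",p,D,(x,y),z,r,.012); print(nm,q, "err mm",(1000*(np.array(q["circ"])-[x,y])).round(1) if q else "")
E
python3 chk.py A
```

```text
XL {'mean': array([ 0.63  , -0.1705]), 'circ': (0.63, -0.1697), 'R': 30.8, 'n': np.int32(1371), 'zmed': 0.1031} err mm [0.4 1. ]
L {'mean': array([ 0.6329, -0.0868]), 'circ': (0.6326, -0.0867), 'R': 26.2, 'n': np.int32(991), 'zmed': 0.0888} err mm [-2.  0.]
M {'mean': array([ 0.6398, -0.0009]), 'circ': (0.6396, -0.0009), 'R': 22.0, 'n': np.int32(653), 'zmed': 0.0768} err mm [0.  1.3]
S {'mean': array([0.6424, 0.0804]), 'circ': (0.6423, 0.0804), 'R': 17.7, 'n': np.int32(419), 'zmed': 0.0649} err mm [-2.1 -1.1]
```

View pics/top_A.png

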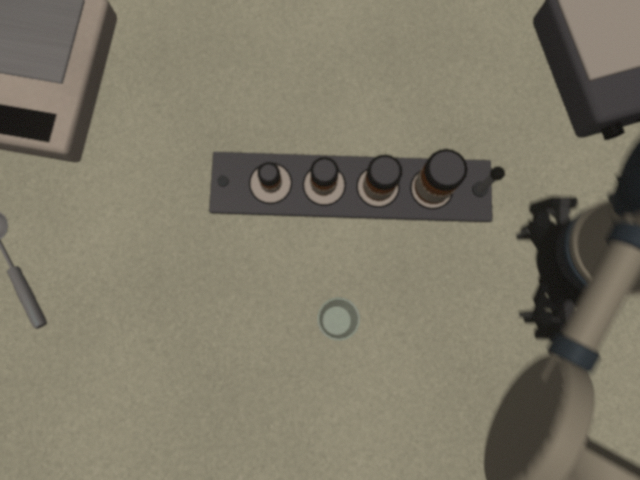

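View pics/side_A.png

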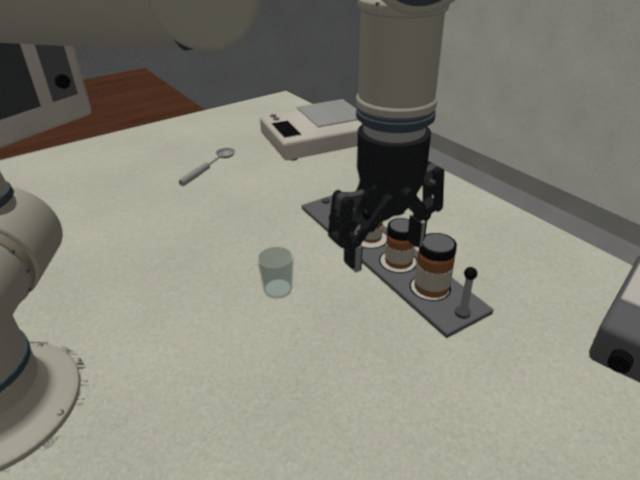

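```bash
python3 - <<'E'
from h import *
o=prm("side")[2][:3,3]
mk=dict(XL=(.6296,-.1707,.029),L=(.6346,-.0867,.025),M=(.6396,-.0022,.021),S=(.6444,.0815,.017))
for f,js in(("side_A",("XL","L")),("side13",("L","M","S"))):
    img=cv2.GaussianBlur(cv2.imread(f"pics/{f}.png"),(0,0),.6).astype(np.float32).mean(2)
    for j in js:
        x,y,r=mk[j]; v=np.array([o[0]-x,o[1]-y]);v/=np.linalg.norm(v)
        for da in(-60,-30,0,30,60):
            a=np.deg2rad(da);u=np.array([v[0]*np.cos(a)-v[1]*np.sin(a),v[0]*np.sin(a)+v[1]*np.cos(a)])
            s=np.arange(r*1000-8,44,.25)
            P=np.stack([x+u[0]*s/1000,y+u[1]*s/1000,np.full(len(s),.012)],1)
            px=proj("side",P).astype(np.float32); val=cv2.remap(img,px[:,0].reshape(1,-1),px[:,1].reshape(1,-1),cv2.INTER_LINEAR)[0]
            g=np.gradient(val); near=abs(s-r*1000)<5; far=abs(s-33)<4
            i=np.argmax(np.where(near,g,-9)); k=np.argmin(np.where(far,g,9))
            print(f,j,da,"dir",u.round(2),"base edge",s[i],"(r",r*1000,") rim",s[k], "base-r",round(s[i]-r*1000,1),"rim-33",round(s[k]-33,1))
E
```

```text
side_A XL -60 dir [-0.94  0.35] base edge 25.75 (r 29.0 ) rim 32.25 base-r -3.2 rim-33 -0.8
side_A XL -30 dir [-0.99 -0.17] base edge 25.5 (r 29.0 ) rim 32.75 base-r -3.5 rim-33 -0.2
side_A XL 0 dir [-0.77 -0.64] base edge 26.25 (r 29.0 ) rim 33.0 base-r -2.8 rim-33 0.0
side_A XL 30 dir [-0.35 -0.94] base edge 26.75 (r 29.0 ) rim 32.25 base-r -2.2 rim-33 -0.8
side_A XL 60 dir [ 0.17 -0.99] base edge 27.75 (r 29.0 ) rim 31.25 base-r -1.2 rim-33 -1.8
side_A L -60 dir [-0.96  0.26] base edge 23.0 (r 25.0 ) rim 31.5 base-r -2.0 rim-33 -1.5
side_A L -30 dir [-0.97 -0.26] base edge 24.0 (r 25.0 ) rim 31.5 base-r -1.0 rim-33 -1.5
side_A L 0 dir [-0.71 -0.7 ] base edge 23.5 (r 25.0 ) rim 32.0 base-r -1.5 rim-33 -1.0
side_A L 30 dir [-0.26 -0.96] base edge 23.5 (r 25.0 ) rim 32.25 base-r -1.5 rim-33 -0.8
side_A L 60 dir [ 0.26 -0.97] base edge 23.5 (r 25.0 ) rim 31.25 base-r -1.5 rim-33 -1.8
side13 L -60 dir [-0.96  0.26] base edge 23.0 (r 25.0 ) rim 31.5 base-r -2.0 rim-33 -1.5
side13 L -30 dir [-0.97 -0.26] base edge 24.0 (r 25.0 ) rim 31.5 base-r -1.0 rim-33 -1.5
side13 L 0 dir [-0.71 -0.7
[... 429 characters left out ...]
dir [-0.66 -0.75] base edge 16.5 (r 21.0 ) rim 32.5 base-r -4.5 rim-33 -0.5
side13 M 30 dir [-0.19 -0.98] base edge 18.5 (r 21.0 ) rim 32.25 base-r -2.5 rim-33 -0.8
side13 M 60 dir [ 0.32 -0.95] base edge 18.75 (r 21.0 ) rim 31.5 base-r -2.2 rim-33 -1.5
side13 S -60 dir [-0.99  0.13] base edge 15.5 (r 17.0 ) rim 31.25 base-r -1.5 rim-33 -1.8
side13 S -30 dir [-0.92 -0.38] base edge 15.75 (r 17.0 ) rim 32.25 base-r -1.2 rim-33 -0.8
side13 S 0 dir [-0.61 -0.79] base edge 16.5 (r 17.0 ) rim 32.5 base-r -0.5 rim-33 -0.5
side13 S 30 dir [-0.13 -0.99] base edge 16.75 (r 17.0 ) rim 33.25 base-r -0.2 rim-33 0.2
side13 S 60 dir [ 0.38 -0.92] base edge 16.25 (r 17.0 ) rim 30.25 base-r -0.8 rim-33 -2.8
```

```bash
python3 - <<'E'
from h import *
o=prm("top")[2][:3,3]
mk=dict(XL=(.6296,-.1707,.029),L=(.6346,-.0867,.025),M=(.6396,-.0022,.021),S=(.6444,.0815,.017))
img=cv2.GaussianBlur(cv2.imread("pics/top_A.png"),(0,0),.6).astype(np.float32).mean(2)
for j in mk:
    x,y,r=mk[j]; v=np.array([o[0]-x,o[1]-y]);v/=np.linalg.norm(v)
    for da in(-70,-50,-25,0,25,50,70):
        a=np.deg2rad(da);u=np.array([v[0]*np.cos(a)-v[1]*np.sin(a),v[0]*np.sin(a)+v[1]*np.cos(a)])
        s=np.arange(r*1000-8,44,.25)
        P=np.stack([x+u[0]*s/1000,y+u[1]*s/1000,np.full(len(s),.012)],1)
        px=proj("top",P).astype(np.float32); val=cv2.remap(img,px[:,0].reshape(1,-1),px[:,1].reshape(1,-1),cv2.INTER_LINEAR)[0]
        g=np.gradient(val); near=abs(s-r*1000)<5; far=abs(s-33)<4
        i=np.argmax(np.where(near,g,-9)); k=np.argmin(np.where(far,g,9))
        print(j,da,"dir",u.round(2),"base-r",round(s[i]-r*1000,1),"rim-33",round(s[k]-33,1))
big=cv2.resize(cv2.imread("pics/top_A.png")[140:230,200:500],None,fx=2.6,fy=2.6,interpolation=cv2.INTER_CUBIC)
sd=cv2.resize(cv2.imread("pics/side13.png")[180:340,290:510],None,fx=2.2*780/484/1,fy=2.2*780/484,interpolation=cv2.INTER_CUBIC)
cv2.imwrite("pics/topz.png",big);cv2.imwrite("pics/sidez.png",sd[:590])
E
```

```text
XL -70 dir [0.34 0.94] base-r -1.5 rim-33 -1.2
XL -50 dir [-0.  1.] base-r -1.8 rim-33 -1.2
XL -25 dir [-0.43  0.9 ] base-r -3.5 rim-33 -1.5
XL 0 dir [-0.77  0.64] base-r -3.5 rim-33 -1.8
XL 25 dir [-0.97  0.25] base-r -4.0 rim-33 -1.5
XL 50 dir [-0.98 -0.18] base-r -3.5 rim-33 -1.8
XL 70 dir [-0.86 -0.5 ] base-r -2.8 rim-33 -1.8
L -70 dir [0.08 1.  ] base-r -1.0 rim-33 -1.0
L -50 dir [-0.27  0.96] base-r -2.2 rim-33 -1.0
L -25 dir [-0.65  0.76] base-r -1.8 rim-33 -1.5
L 0 dir [-0.91  0.41] base-r -1.2 rim-33 -2.5
L 25 dir [-1.   -0.01] base-r -2.0 rim-33 -1.5
L 50 dir [-0.9  -0.43] base-r -0.8 rim-33 -2.0
L 70 dir [-0.7  -0.71] base-r -0.8 rim-33 -2.2
M -70 dir [-0.25  0.97] base-r -1.8 rim-33 -2.0
M -50 dir [-0.57  0.82] base-r -1.5 rim-33 -2.5
M -25 dir [-0.86  0.5 ] base-r -2.8 rim-33 -2.0
M 0 dir [-1.    0.09] base-r -3.0 rim-33 -2.5
M 25 dir [-0.94 -0.34] base-r -3.0 rim-33 -1.2
M 50 dir [-0.71 -0.7 ] base-r -3.0 rim-33 -1.5
M 70 dir [-0.43 -0.9 ] base-r -2.0 rim-33 -1.5
S -70 dir [-0.56  0.83] base-r -2.0 rim-33 -2.0
S -50 dir [-0.81  0.58] base-r -2.2 rim-33 -2.8
S -25 dir [-0.98  0.19] base-r -1.2 rim-33 -2.0
S 0 dir [-0.97 -0.25] base-r -1.2 rim-33 -1.0
S 25 dir [-0.77 -0.63] base-r -1.0 rim-33 -2.0
S 50 dir [-0.44 -0.9 ] base-r -0.5 rim-33 -1.8
S 70 dir [-0.1  -0.99] base-r 0.2 rim-33 -2.0
```

View pics/topz.png

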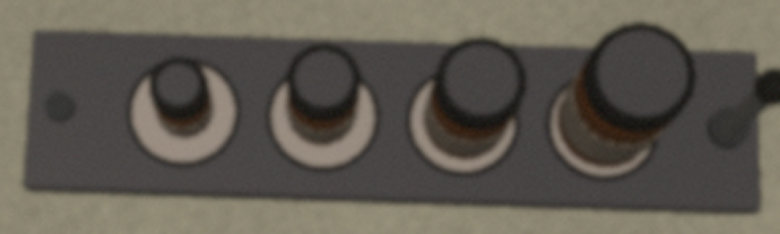

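View pics/sidez.png

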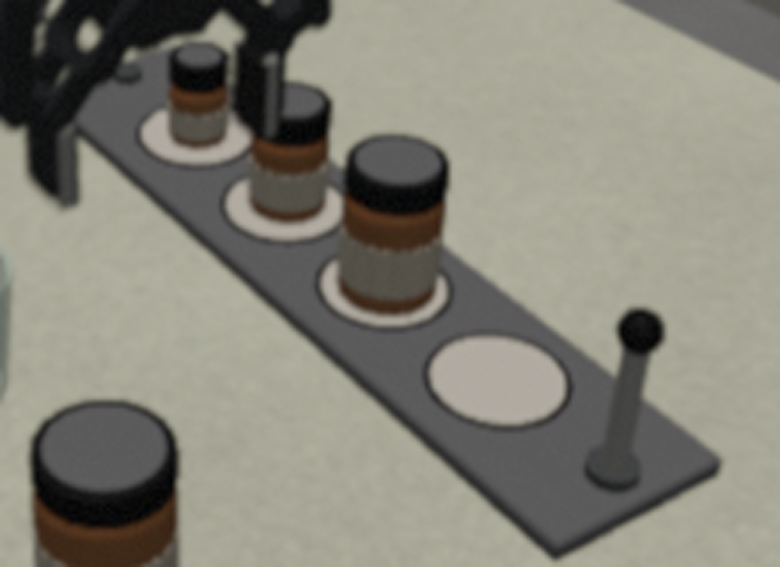

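```bash
python3 -c "
from station import ctrl
print(ctrl.job_done()); s=ctrl.observe(); print(s['t'],s['eef_pos'],s['force'])"
```

```text
the job is handed in; nothing more can be done
None
the job is handed in; nothing more can be done
```

I set out all four jars in height order from the post: XL on mark a, L on b, M on c and S on d. I handed the job in at about 38 s of the 102 s allowed. In the last pictures all four stood upright, the gripper was clear of everything, and the beaker was still at (338,319) in the top view. The highest force reading I saw was about 8 N.

My two position checks disagreed by about 2 mm across the rack:
- **Jar bases against mark rims, both cameras:** L and S are within about 1 mm of centre. M and XL sit about 2 mm too far from the robot.
- **Lid positions, top camera:** XL and M are within about 1.5 mm of centre. L and S read about 2 mm too near the robot.

I trust the base check more, because base and mark lie at the same height and camera error largely cancels. I had shifted M and XL by 2 mm because of the lid reading, which probably caused their offset. I left it, because picking them up again seemed riskier than a 2 mm error.

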